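# Put the lids back on the storage canisters

## Robot

A 6-joint arm with a two-finger parallel gripper is mounted at the origin on the work surface. World frame = base frame: x ahead of the robot, y to its left, z up, the work surface at z = 0. Lengths are in m, angles in rad, forces in N, time in s.
With the tool pointing down it reaches from about 0.375 to 0.75 m from the base axis. Payload 9 kg.
Tool frame: the origin (TCP) lies at the very end of the fingers, on their centre line; the grasp point (between the pads) lies behind it (robot.pinch_z is the z of the grasp point in the tool frame, in m); z points along the fingers, y is the line along which they close (so a half turn about z gives the same grasp; the last joint's range is limited). The gripper opens to 85 mm and grips with 20 to 120 N. Pads are 22 mm wide; open, the fingers measure 114 mm over their backs; the gripper's body (76 mm by 85 mm) begins 54 mm behind the grasp point. The pads swing forward as they close: fully open they stand 13 mm farther back than shut.
Start: joints at [-1.326, 0.104, 0.097, 1.564, 0, 1.353], TCP at [0.268, -0.537, 0.231] pointing down, gripper open.
Joint ranges: [-2.99, 2.99], [-0.84, 1.86], [-1.1, 1.16], [-1.84, 2.11], [-1.51, 1.56], [-3.14, 3.14]. Speed limits (rad/s): [2.22, 2.22, 2.57, 3.14, 3.14, 3.14].

## Interface

Orientations are given as a unit quaternion [x, y, z, w].
In Python, from station import robot gives the robot as it stands.
- The arm moves only by the tool drive_tool, never from a script. Its arguments are lists of equal length, an entry for each row: "slide": the shift along the tool's x, y, z in mm, a list of three; "dr": the turn, a rotation vector about the tool's x, y, z in degrees, a list of three. In form: {"slide": [[dx, dy, dz], ...], "dr": [[wx, wy, wz], ...]}. A call has 1 to 5 rows; each row is the pose to reach, as a shift and turn from the pose commanded when the call began, along the tool's axes at that moment; what a row does not reach only later rows make up. A row lasts 1/12 s, in which the tool goes at most 41.7 mm and 7.16 degrees, less where a joint would pass 70% of its speed; a pose out of reach is approached as far as the arm can. A call with a gripper value outside its range is refused whole. "claw" is the closure in counts, from 0 (fully open) to 255 (shut), set as the call begins (left out, the last holds). The fingers move at their own pace and stop on an object; "newtons" is the grip in N (left out, the last holds). Time passes only in rows, so rows that repeat a pose let the fingers close. It gives the time, the measured TCP pose, the force, the opening and the grip force at its end, in the units of the state.
- robot.state(): the state, without advancing time (a new reading comes with each control period).
- robot.grab_frame(name): name is "side" or "top" or "wrist"; returns the picture (400x640x3 uint8, blue, green, red); there is no depth.
- robot.camera_params(name): a dict with "mtx" (3x3 intrinsics, pixels), "k1" (the pictures are not rectified: a ray, as slopes to the right and down, at radius r is drawn at 1 + k1 r^2 times it, then the intrinsics apply), "R" (3x3) and "t" (3): a world point X has camera coordinates R X + t; the wrist camera has in their place "T_tool_cam" (4x4, takes a point from camera to tool coordinates, whose origin is the TCP and whose axes are the flange's). Camera axes: x right, y down, z forward; pixel columns grow to the right and rows downward; lengths in m; the calibration is good to about 2 mm. A picture is of the moment at which its call begins: read the wrist's pose just before it. camera_params takes no time and is no camera call.
- robot.hand_in(): hands the job in; it is judged then, once.
Trained networks look in the newest picture that a camera, given by its name, has taken for a name from the list of things; names that differ only in an ending like _2 or _b are one class to them, and where a whole thing is asked for, a point or a joint stands for the part that bears it (a point fixed in the world has none). Each returns a list of dicts, best first, with "confidence" (0 to 1); they miss things now and then, are a little off and sometimes report something else, mostly with a low value. They report only what shows in the picture. A call takes as long as a camera call. They do not tell look-alikes from the thing itself.
- robot.search_frame(camera, target): "point" ([row, column] in pixels, amid what is visible of it).
- robot.silhouettes(camera, target): "region" (400x640 bool, what is visible of it) and "point" ([row, column] in pixels, amid what is visible of it).
The state is a dict: "clock": time; "q": joint angles; "qd": joint speeds; "effort": joint torques, N m; "position": TCP position; "tool_rot": TCP orientation; "wrist_force": force on the tool from outside, world axes, zero at the start; "wrist_torque": the same for the moment, N m; "grip_width": finger opening in m; "gripper_force": force on a finger pad.
Only numpy, scipy, OpenCV 4.12 (cv2) and the standard library are available. Lean on these libraries where they do the work, as an engineer would, in place of code of your own. Each camera call takes 0.05 s, during which the arm holds its last target. There are 200 camera calls.

## Task

The four red storage canisters on the kitchen worktop are washed and dried, and their lids lie scattered among them: put each lid back on the canister it fits, knob up, so that it sits level and fully down in the mouth. Set the lids on gently rather than dropping them, leave the canisters standing where they are, and do not disturb the pepper mill or the mug.

Things in the scene. Friction and masses are not known exactly. Their poses are not given: they have to be found in the camera images.
- can_1_rim (a point): Centre of the open mouth, level with the rim, of the smallest canister: an open, empty, round red stoneware pot with a cream inside, standing loose on the worktop, 84 mm outside diameter, 84 mm tall, wall 6 mm (mouth 72 mm). Its z axis points up. Takes the lid of 88 mm diameter (lid_1_knob).
- lid_1_knob (a point): Middle of the round steel knob (30 mm across, 32 tall) of the smallest lid, red, 88 mm across, lying knob up; z up. Fits can_1_rim. 16 mm above the top of the 8 mm plate; below that a cream step 60 mm across, 12 deep, tapered to 50, drops into the mouth with 5 to 6 mm play all round. This point is 36 mm above the worktop at first and 24 mm above the rim when seated.
- can_2_rim (a point): Centre of the open mouth, level with the rim, of the second smallest canister: an open, empty, round red stoneware pot with a cream inside, standing loose on the worktop, 102 mm outside diameter, 98 mm tall, wall 6 mm (mouth 90 mm). Its z axis points up. Takes the lid of 106 mm diameter (lid_2_knob).
- lid_2_knob (a point): Middle of the round steel knob (30 mm across, 32 tall) of the second smallest lid, red, 106 mm across, lying knob up; z up. Fits can_2_rim. 16 mm above the top of the 8 mm plate; below that a cream step 78 mm across, 12 deep, tapered to 68, drops into the mouth with 5 to 6 mm play all round. This point is 36 mm above the worktop at first and 24 mm above the rim when seated.
- can_3_rim (a point): Centre of the open mouth, level with the rim, of the second largest canister: an open, empty, round red stoneware pot with a cream inside, standing loose on the worktop, 120 mm outside diameter, 112 mm tall, wall 6 mm (mouth 108 mm). Its z axis points up. Takes the lid of 124 mm diameter (lid_3_knob).
- lid_3_knob (a point): Middle of the round steel knob (30 mm across, 32 tall) of the second largest lid, red, 124 mm across, lying knob up; z up. Fits can_3_rim. 16 mm above the top of the 8 mm plate; below that a cream step 96 mm across, 12 deep, tapered to 86, drops into the mouth with 5 to 6 mm play all round. This point is 36 mm above the worktop at first and 24 mm above the rim when seated.
- can_4_rim (a point): Centre of the open mouth, level with the rim, of the largest canister: an open, empty, round red stoneware pot with a cream inside, standing loose on the worktop, 138 mm outside diameter, 126 mm tall, wall 6 mm (mouth 126 mm). Its z axis points up. Takes the lid of 142 mm diameter (lid_4_knob).
- lid_4_knob (a point): Middle of the round steel knob (30 mm across, 32 tall) of the largest lid, red, 142 mm across, lying knob up; z up. Fits can_4_rim. 16 mm above the top of the 8 mm plate; below that a cream step 114 mm across, 12 deep, tapered to 104, drops into the mouth with 5 to 6 mm play all round. This point is 36 mm above the worktop at first and 24 mm above the rim when seated.
- mill: Dark wooden pepper mill, 54 mm in diameter and 143 mm tall, standing among the canisters and lids; origin at the centre of its foot, z up. A bystander: leave it alone.
- mug: White mug, 82 mm in diameter and 95 mm tall, with a handle, standing at the left of the work; origin at the centre of its underside, z up. A bystander: leave it alone.
Mind the look-alikes: they are no part of the job. Leave any green or yellow look-alike of the part that bears can_1_rim alone. Leave any pink look-alike of the part that bears lid_4_knob alone.

How it is judged:
By the outcome, as a careful person would: the job done as asked, in the order asked, and still so for the second after the job is handed in, with the robot touching nothing.
It also fails if it takes over 99 s, if anything falls off the work surface, if the arm or the gripper's body presses on something with over 40 N, if the wrist force passes 120 N, or if a joint passes its speed limit or range.

## Working session

There is one attempt and no reset: what is moved stays moved. The work goes in short steps, Python scripts to look and compute and a tool call to move; the robot and the scene stay as the last step left them, time stands still between calls to the robot, and variables do not carry over. Pictures are saved under pics/ and viewed, at most 14 in all, crops included, and the job is handed in when it is done.

Besides the shell and the picture viewer there is one more tool, called after ">>>" by a JSON object that holds its "fn" and its "kwargs", one argument or row to a line. drive_tool: Moves the arm, as the interface text tells. Its arguments: {"type":"object","properties":{"slide":{"type":"array"},"dr":{"type":"array"},"claw":{"type":"number"},"newtons":{"type":"number"}},"required":["slide","dr"]}

```bash
ls; mkdir -p pics; python3 - <<'E'
from station import robot
import cv2
s=robot.state();print({k:s[k] for k in('clock','position','tool_rot','grip_width','wrist_force')},robot.pinch_z)
for c in('side','top','wrist'):
    cv2.imwrite(f'pics/a_{c}.png',robot.grab_frame(c));p=robot.camera_params(c);print(c,p)
E
```

```text
pics
{'clock': 0.0, 'position': array([ 0.2677937 , -0.53652045,  0.23052068]), 'tool_rot': array([ 9.73348376e-01,  2.29330443e-01, -4.67971879e-06, -6.98152863e-04]), 'grip_width': 0.08498986005943777, 'wrist_force': array([-0.42831006, -0.33820809,  0.93386247])} -0.0187
side {'mtx': array([[456.97916104,   0.        , 314.45522733],
       [  0.        , 456.97916104, 197.91871619],
       [  0.        ,   0.        ,   1.        ]]), 'k1': -0.1130715833596859, 'R': array([[-0.87658817, -0.48122628,  0.00380176],
       [-0.32683825,  0.58952367, -0.73867355],
       [ 0.35322789, -0.64875505, -0.67405262]]), 't': array([0.48362592, 0.20448066, 1.15550141])}
top {'mtx': array([[487.75465182,   0.        , 325.65610589],
       [  0.        , 487.75465182, 200.43877247],
       [  0.        ,   0.        ,   1.        ]]), 'k1': -0.10578245239726199, 'R': array([[-4.95870090e-04, -9.99878462e-01,  1.55825210e-02],
       [-9.98301732e-01, -4.12760117e-04, -5.82535985e-02],
       [ 5.82529503e-02, -1.55849439e-02, -9.98180196e-01]]), 't': array([0.03605269, 0.51836713, 1.58430479])}
wrist {'mtx': array([[291.85750662,   0.        , 316.08205224],
       [  0.        , 291.85750662, 198.52701537],
       [  0.        ,   0.        ,   1.        ]]), 'k1': -0.0006905558765239827, 'T_tool_cam': array([[ 6.06660420e-04, -9.64848953e-01, -2.62804356e-01,
         6.73616488e-02],
       [ 9.99999790e-01,  6.45480361e-04, -6.13793416e-05,
        -8.89148023e-05],
       [ 2.28856844e-04, -2.62804263e-01,  9.64849142e-01,
        -1.42265789e-01],
       [ 0.00000000e+00,  0.00000000e+00,  0.00000000e+00,
         1.00000000e+00]])}
```

View pics/a_top.png

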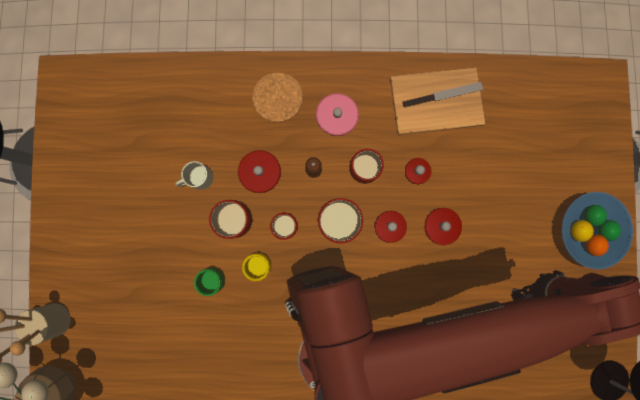

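View pics/a_side.png

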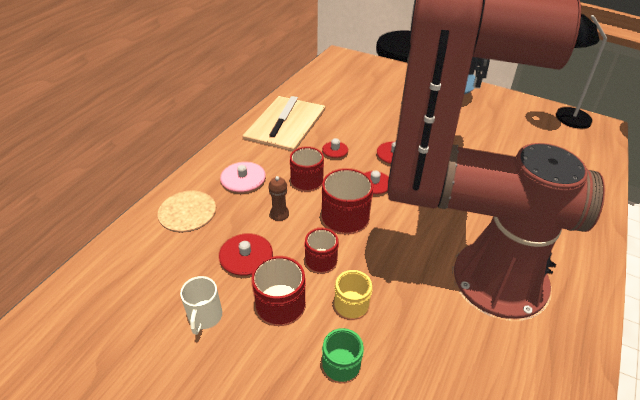

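The top view shows the red lids at (row, col) (171,259) ~42 px, (226,443) ~37 px, (226,391) ~31 px and (171,418) ~26 px, so lids 4, 3, 2 and 1. The red canisters are at (220,340), (219,231), (166,367) and (226,285), so cans 4, 3, 2 and 1. The decoys are the pink lid at (114,337), the yellow pot at (267,257) and the green pot at (281,209).

Next I measure all of these from both fixed cameras.

```bash
cat > h.py <<'E'
from station import robot
import numpy as np, cv2
from scipy.optimize import least_squares
from scipy.spatial.transform import Rotation as Ro
P={c:robot.camera_params(c) for c in('side','top')}
def wristcam(s):
    p=dict(robot.camera_params('wrist'));T=np.eye(4);T[:3,:3]=Ro.from_quat(s['tool_rot']).as_matrix();T[:3,3]=s['position']
    C=np.linalg.inv(T@p['T_tool_cam']);p['R']=C[:3,:3];p['t']=C[:3,3];return p
def proj(p,X):
    return cv2.projectPoints(np.asarray(X,float).reshape(-1,3),cv2.Rodrigues(p['R'])[0],p['t'],p['mtx'],np.array([p['k1'],0,0,0]))[0].reshape(-1,2)
def onplane(p,uv,z):
    n=cv2.undistortPointsIter(np.array([[uv]],float),p['mtx'],np.array([p['k1'],0,0,0.]),None,None,(3,50,1e-9))[0,0]
    d=p['R'].T@np.r_[n,1];c=-p['R'].T@p['t'];return c+d*(z-c[2])/d[2]
def tri(obs):
    return least_squares(lambda X:np.concatenate([proj(p,X)[0]-uv for p,uv in obs]),[.5,0,.05])
E
cat > m1.py <<'E'
from h import *
import pickle
D={}
for c in('top','side'):
    robot.grab_frame(c)
    for t in('lid_1_knob','can_1_rim'):
        D[c,t,'p']=robot.search_frame(c,t);D[c,t,'s']=robot.silhouettes(c,t)
        z=.036 if 'lid' in t else .1
        print(c,t)
        for d in D[c,t,'p']: print(' pt',np.round(d['point'],1),round(d['confidence'],2),np.round(onplane(P[c],d['point'][::-1],z),3))
        for d in D[c,t,'s']: print(' sil',np.round(d['point'],1),round(d['confidence'],2),d['region'].sum())
pickle.dump(D,open('d.pkl','wb'))
E
python3 m1.py
```

```text
top lid_1_knob
 pt [171.2 417.5] 0.71 [ 0.613 -0.264  0.036]
 sil [169.8 417. ] 0.96 541
top can_1_rim
 pt [224.1 284.6] 0.89 [0.44  0.164 0.1  ]
 pt [282.6 207. ] 0.74 [0.259 0.404 0.1  ]
 pt [264.3 254.3] 0.7 [0.316 0.258 0.1  ]
 sil [283.3 207.5] 0.71 661
 sil [223.9 281.8] 0.66 593
 sil [265.  259.9] 0.64 637
side lid_1_knob
 pt [148.9 335.5] 0.78 [ 0.605 -0.24   0.036]
 pt [247.6 320.2] 0.16 [0.445 0.163 0.036]
 sil [148.2 333.1] 0.89 315
side can_1_rim
 pt [293.9 352.5] 0.86 [0.293 0.298 0.1  ]
 pt [354.2 344.9] 0.59 [0.243 0.437 0.1  ]
 pt [246.4 321.5] 0.57 [0.418 0.209 0.1  ]
 sil [246.  322.6] 0.81 1317
 sil [350.7 340.4] 0.75 1867
 sil [296.  350.8] 0.66 1569
```

```bash
python3 - <<'E'
import cv2
a=cv2.imread('pics/a_top.png')[90:300,170:470]
cv2.imwrite('pics/a_crop.png',cv2.resize(a,None,fx=2.6,fy=2.6,interpolation=cv2.INTER_CUBIC))
E
```

```text
(no output)
```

View pics/a_crop.png

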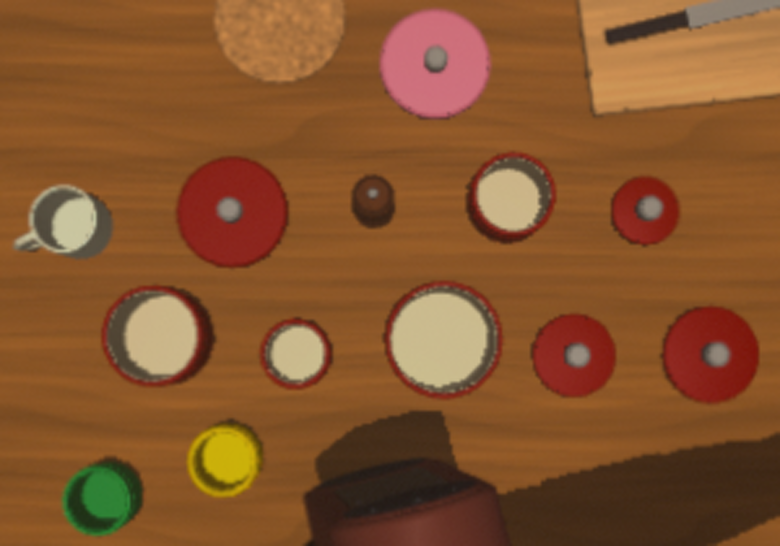

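The enlarged crop agrees: four solid red lids with clearly graded sizes and four red pots with cream insides. Pink, yellow and green are decoys. Now I fit the known outlines to the silhouettes in both cameras.

```bash
cat > fit.py <<'E'
from h import *
LD=[88,106,124,142];CD=[84,102,120,138];CH=[84,98,112,126]
a=np.linspace(0,2*np.pi,72,endpoint=False)
def ring(x,y,z,r): return np.c_[x+r*np.cos(a),y+r*np.sin(a),0*a+z]
def lid(X,i): # X = knob middle
    x,y,z=X;R=LD[i]/2e3;return np.r_[ring(x,y,z-.016,R),ring(x,y,z-.024,R),ring(x,y,z+.016,.012)]
def can(X,i): # X = rim centre
    x,y,z=X;R=CD[i]/2e3;return np.r_[ring(x,y,z,R),ring(x,y,z-CH[i]/1e3,R)]
dirs=np.c_[np.cos(a[::2]),np.sin(a[::2])]
def sup(pts): return (dirs@pts.T).max(1)
def fit(kind,i,obs):
    """obs: list of (cam params, hull support of silhouette)"""
    f=lambda X:np.concatenate([sup(proj(p,kind(X,i)))-s for p,s in obs])
    r=least_squares(f,[.5,0,.08],loss='soft_l1',x_scale=.1,diff_step=1e-4);return r.x,np.sqrt(np.mean(f(r.x)**2))
def maskpts(m):
    n,l,st,_=cv2.connectedComponentsWithStats(m.astype(np.uint8));k=1+st[1:,4].argmax()
    c=np.argwhere(l==k)[:,::-1].astype(float)
    return np.concatenate([c+[dx,dy] for dx in(-.5,.5) for dy in(-.5,.5)])
E
cat > m2.py <<'E'
from fit import *
im={};S={}
for c in('top','side'):
    im[c]=robot.grab_frame(c)
    for i in range(4):
        for k in('lid','can'): S[c,k,i]=robot.silhouettes(c,f'{k}_{i+1}_'+('knob' if k=='lid' else 'rim'))
def red(c):
    b,g,r=[im[c][...,j].astype(int) for j in range(3)];return (r>35)&(r>2.6*g)&(r>2.6*b)
for i in range(4):
    for k,kind in(('lid',lid),('can',can)):
        sel={}
        for c in('top','side'):
            R=red(c);best=None
            for d in S[c,k,i]:
                f=(R&d['region']).sum()/d['region'].sum()
                if f>.15 and best is None: best=d
            print(c,k,i+1,[(np.round(d['point']).astype(int).tolist(),round(d['confidence'],2),round((R&d['region']).sum()/d['region'].sum(),2)) for d in S[c,k,i]])
            if best is not None: sel[c]=best['region']
        for cs in(['top','side'],['top'],['side']):
            if all(c in sel for c in cs):
                x,e=fit(kind,i,[(P[c],sup(maskpts(sel[c]))) for c in cs]);print('   ',cs,np.round(x,4),round(e,2))
print(robot.state()['clock'])
E
python3 m2.py
```

```text
top lid 1 [([173, 417], 0.96, np.float64(0.75))]
side lid 1 [([149, 337], 0.76, np.float64(0.68))]
    ['top', 'side'] [ 0.6203 -0.2698  0.0309] 0.59
    ['top'] [ 0.6109 -0.2574  0.0951] 0.33
    ['side'] [ 0.6183 -0.2621  0.0365] 0.19
top can 1 [([266, 257], 0.88, np.float64(0.0)), ([226, 282], 0.8, np.float64(0.13)), ([282, 210], 0.77, np.float64(0.0))]
side can 1 [([247, 322], 0.92, np.float64(0.56)), ([354, 342], 0.91, np.float64(0.0)), ([295, 350], 0.84, np.float64(0.0))]
    ['side'] [0.4327 0.1825 0.0963] 0.26
top lid 2 [([223, 445], 0.73, np.float64(0.89)), ([226, 389], 0.72, np.float64(0.83))]
side lid 2 [([179, 379], 0.62, np.float64(0.61))]
    ['top', 'side'] [ 0.4687 -0.3821 -0.134 ] 6.88
    ['top'] [ 0.4322 -0.29    0.2739] 0.35
    ['side'] [ 0.5058 -0.4184 -0.173 ] 2.22
top can 2 [([165, 367], 0.74, np.float64(0.15))]
side can 2 [([167, 307], 0.55, np.float64(0.6))]
    ['side'] [ 0.6224 -0.0765  0.1107] 0.27
top lid 3 [([226, 443], 0.83, np.float64(0.84))]
side lid 3 [([155, 384], 0.61, np.float64(0.85))]
    ['top', 'side'] [ 0.4359 -0.3521  0.0306] 6.01
    ['top
[... 171 characters left out ...]
9))]
    ['side'] [0.4566 0.3449 0.1145] 0.32
top lid 4 [([113, 336], 0.84, np.float64(0.0)), ([167, 259], 0.63, np.float64(0.9))]
side lid 4 [([251, 248], 0.93, np.float64(0.88)), ([178, 242], 0.73, np.float64(0.0))]
    ['top', 'side'] [0.6168 0.2573 0.0337] 0.99
    ['top'] [0.6138 0.2549 0.049 ] 0.31
    ['side'] [0.6331 0.241  0.0089] 0.92
top can 4 [([218, 340], 0.65, np.float64(0.08)), ([169, 258], 0.58, np.float64(0.89)), ([221, 230], 0.42, np.float64(0.11)), ([225, 283], 0.18, np.float64(0.13))]
side can 4 [([200, 347], 0.86, np.float64(0.57))]
    ['top', 'side'] [0.4216 0.1363 0.2551] 34.37
    ['top'] [ 0.6221  0.2639 -0.0037] 0.96
    ['side'] [ 0.4529 -0.003   0.1282] 0.19
1.55
```

```bash
cat > m3.py <<'E'
from fit import *
im={c:robot.grab_frame(c) for c in('top','side')}
pix={('top','lid'):[(171,418),(226,391),(226,443),(171,259)],('top','can'):[(226,285),(166,367),(219,231),(220,340)],
('side','lid'):[(149,335),None,None,(253,246)],('side','can'):[(249,321),(168,307),(290,279),(201,347)]}
SZ={'lid':LD,'can':CD}
for c in im: 
    b,g,r=[im[c][...,j].astype(int) for j in range(3)]
    m=((r>40)&(r>2.6*g)&(r>2.6*b)).astype(np.uint8); cv2.imwrite(f'pics/red_{c}.png',m*255)
    im[c]=m
def comp(c,q,R):
    w=np.zeros_like(im[c]);cv2.circle(w,(q[1],q[0]),R,1,-1)
    return maskpts(cv2.morphologyEx(im[c]*w,cv2.MORPH_CLOSE,np.ones((3,3),np.uint8)))
for k,kind in(('lid',lid),('can',can)):
    for i in range(4):
        Rt=int(SZ[k][i]/2*.345)+5
        o=[];q=pix['top',k][i];t=comp('top',q,Rt);o.append((P['top'],sup(t)))
        z=.036 if k=='lid' else CH[i]/1e3
        f=lambda x:sup(proj(P['top'],kind([x[0],x[1],z],i)))-o[0][1]
        r=least_squares(f,[.5,0],loss='soft_l1',x_scale=.1,diff_step=1e-4)
        print(k,i+1,'top,z fixed',np.round(r.x,4),round(np.sqrt(np.mean(r.fun**2)),2),np.ptp(t,axis=0))
        q=pix['side',k][i]
        if q:
            s=comp('side',q,Rt+12);o.append((P['side'],sup(s)));x,e=fit(kind,i,o);print('    both',np.round(x,4),round(e,2))
            x,e=fit(kind,i,o[1:]);print('    side',np.round(x,4),round(e,2))
E
python3 m3.py
```

```text
lid 1 top,z fixed [ 0.6174 -0.2691] 0.28 [25. 26.]
    both [ 0.6215 -0.2732  0.0123] 8.88
    side [0.3924 0.251  0.4273] 2.91
lid 2 top,z fixed [ 0.4338 -0.1763] 0.22 [32. 31.]
lid 3 top,z fixed [ 0.4343 -0.351 ] 0.16 [37. 37.]
lid 4 top,z fixed [0.6146 0.2555] 0.24 [43. 42.]
    both [0.615  0.2569 0.0258] 6.06
    side [0.4951 0.3805 0.2054] 3.2
can 1 top,z fixed [0.4257 0.1657] 4.14 [24. 18.]
    both [0.4306 0.1681 0.1009] 4.12
    side [0.3902 0.2504 0.2027] 2.11
can 2 top,z fixed [ 0.6296 -0.0944] 0.66 [34. 33.]
    both [ 0.6279 -0.0947  0.0968] 5.72
    side [0.4918 0.1091 0.29  ] 2.11
can 3 top,z fixed [0.4569 0.3373] 3.74 [29. 38.]
    both [0.4597 0.3417 0.1164] 3.31
    side [0.4574 0.3484 0.1268] 1.39
can 4 top,z fixed [ 0.4427 -0.0088] 5.98 [44. 27.]
    both [ 0.4495 -0.0062  0.1315] 7.1
    side [0.4078 0.1181 0.2452] 4.4
```

```bash
cat > m4.py <<'E'
from fit import *
pix={('top','lid'):[(171,418),(226,391),(226,443),(171,259)],('top','can'):[(226,285),(166,367),(219,231),(220,340)],
('side','lid'):[(149,335),None,None,(253,246)],('side','can'):[(249,321),(168,307),(290,279),(201,347)]}
SU={}
for rep in range(2):
  for c in('top','side'):
    robot.grab_frame(c)
    for k in('lid','can'):
        for i in range(4):
            q=pix[c,k][i]
            if q is None: continue
            L=[d for d in robot.silhouettes(c,f'{k}_{i+1}_'+('knob' if k=='lid' else 'rim')) if np.hypot(*(np.array(d['point'])-q))<10]
            if L: SU.setdefault((c,k,i),[]).append(sup(maskpts(L[0]['region'])))
            else: print('miss',c,k,i+1)
for k,kind in(('lid',lid),('can',can)):
    for i in range(4):
        o={c:[(P[c],s) for s in SU.get((c,k,i),[])] for c in('top','side')}
        z=.036 if k=='lid' else CH[i]/1e3
        for n,oo in(('each',None),('both',o['top']+o['side'])):
            if n=='each':
                for c in o:
                    for p,s in o[c]:
                        r=least_squares(lambda x:sup(proj(p,kind([x[0],x[1],z],i)))-s,[.5,0],loss='soft_l1',x_scale=.1,diff_step=1e-4)
                        print(k,i+1,c,'zfix',np.round(r.x,4),round(np.sqrt(np.mean(r.fun**2)),2))
            elif o['side'] and o['top']: x,e=fit(kind,i,oo);print(k,i+1,'BOTH',np.round(x,4),round(e,2))
print(robot.state()['clock'])
E
python3 m4.py
```

```text
miss top can 1
lid 1 top zfix [ 0.6176 -0.2693] 0.56
lid 1 top zfix [ 0.6178 -0.2693] 0.23
lid 1 side zfix [ 0.6195 -0.2634] 0.34
lid 1 side zfix [ 0.6202 -0.2633] 0.3
lid 1 BOTH [ 0.6203 -0.269   0.0321] 0.61
lid 2 top zfix [ 0.4321 -0.1767] 0.5
lid 2 top zfix [ 0.4338 -0.1759] 0.81
lid 3 top zfix [ 0.4334 -0.3515] 0.26
lid 3 top zfix [ 0.4329 -0.3508] 0.75
lid 4 top zfix [0.6147 0.2561] 0.39
lid 4 top zfix [0.6147 0.2558] 0.31
lid 4 side zfix [0.6172 0.2594] 0.89
lid 4 side zfix [0.6162 0.2593] 0.91
lid 4 BOTH [0.6166 0.2573 0.0339] 0.82
can 1 top zfix [0.4357 0.1715] 0.79
can 1 side zfix [0.4387 0.1736] 0.42
can 1 side zfix [0.4365 0.1742] 0.6
can 1 BOTH [0.4375 0.173  0.0838] 0.74
can 2 top zfix [ 0.6273 -0.0927] 0.87
can 2 top zfix [ 0.6267 -0.0928] 0.86
can 2 side zfix [ 0.6297 -0.0901] 0.34
can 2 side zfix [ 0.6306 -0.0887] 0.36
can 2 BOTH [ 0.6293 -0.0912  0.0973] 0.85
can 3 top zfix [0.4563 0.3392] 0.58
can 3 top zfix [0.4549 0.3402] 0.32
can 3 side zfix [0.4583 0.3434] 0.84
can 3 side zfix [0.459  0.3427] 0.82
can 3 BOTH [0.4574 0.3414 0.1118] 0.89
can 4 top zfix [ 0.4513 -0.0061] 0.71
can 4 top zfix [ 0.4517 -0.0065] 0.48
can 4 side zfix [ 0.4527 -0.0037] 0.61
can 4 side zfix [ 0.4531 -0.0049] 0.52
can 4 BOTH [ 0.4525 -0.0057  0.1255] 0.66
3.25
```

Rim heights fit at 0.084, 0.097, 0.112 and 0.126 m, and lid knobs at about 0.033 m, so everything matches the text. I start with lid 3, which is nearest the arm.

>>> {"fn": "drive_tool", "kwargs": {
  "slide": [
    [30,-12,0],
    [60,-24,0],
    [90,-36,0],
    [120,-48,0],
    [150,-60,0]
  ],
  "dr": [
    [0,0,-7],
    [0,0,-14],
    [0,0,-21],
    [0,0,-28],
    [0,0,-35]
  ]
}}

```text
clock: 3.67
position: [0.3761, -0.4151, 0.2314]
tool_rot: [0.858, 0.514, -0.0, 0.0]
wrist_force: [0.5, 0.4, 0.4]
grip_width: 0.0853
gripper_force: 0.0
```

```bash
cat > go.py <<'E'
import sys
from h import *
def go(t,yaw=90,pr=True):
    s=robot.state();R=Ro.from_quat(s['tool_rot']).as_matrix()
    y=np.radians(yaw);G=np.c_[[np.cos(y),np.sin(y),0],[np.sin(y),-np.cos(y),0],[0,0,-1]]
    d=1e3*R.T@(np.array(t)-s['position']);w=np.degrees(Ro.from_matrix(R.T@G).as_rotvec())
    print('clock',round(s['clock'],2),'pos',np.round(s['position'],4),'slide',np.round(d,1),'dr',np.round(w,2),'q1,6',np.round(s['q'][[0,5]],2),'F',np.round(s['wrist_force'],1),'w',round(s['grip_width']*1e3,1),'gf',np.round(s['gripper_force'],1))
if __name__=='__main__': go([float(v) for v in sys.argv[1:4]])
E
python3 go.py .4335 -.351 .2305
```

```text
clock 3.67 pos [ 0.3761 -0.4151  0.2314] slide [83.6 20.4  0.9] dr [ 1.000e-02  1.000e-02 -2.816e+01] q1,6 [-1.07  0.99] F [0.5 0.4 0.4] w 85.3 gf 0.0
```

>>> {"fn": "drive_tool", "kwargs": {
  "slide": [
    [20,5,0],
    [42,10,0],
    [64,15,0],
    [84,20,0],
    [84,20,0]
  ],
  "dr": [
    [0,0,-7],
    [0,0,-14],
    [0,0,-21],
    [0,0,-28.2],
    [0,0,-28.2]
  ],
  "claw": 90,
  "newtons": 50
}}

```text
clock: 4.08
position: [0.4349, -0.3495, 0.2315]
tool_rot: [0.705, 0.709, 0.0, 0.0]
wrist_force: [-0.3, 1.0, 0.0]
grip_width: 0.0552
gripper_force: 0.0
```

```bash
cat > w.py <<'E'
# wrist look: python3 w.py lid|can idx x y  -> fit with z fixed to nominal, and knob/point
import sys
from fit import *
from go import go
k,n=sys.argv[1],int(sys.argv[2]);g=np.array([float(v) for v in sys.argv[3:5]])
i=n-1;kind={'lid':lid,'can':can}[k];z=.036 if k=='lid' else CH[i]/1e3
name=f'{k}_{n}_'+('knob' if k=='lid' else 'rim')
s=robot.state();im=robot.grab_frame('wrist');p=wristcam(s)
cv2.imwrite(f'pics/w_{s["clock"]:.2f}.png',im);print(f'pics/w_{s["clock"]:.2f}.png')
print('expected px (row,col)',np.round(proj(p,[*g,z])[0][::-1]))
for d in robot.search_frame('wrist',name): print('pt',np.round(d['point']),round(d['confidence'],2),np.round(onplane(p,d['point'][::-1],z),4))
for d in robot.silhouettes('wrist',name):
    t=maskpts(d['region']);S=sup(t)
    # drop directions cut by the frame
    lo,hi=t.min(0),t.max(0);ok=np.ones(len(dirs),bool)
    if lo[0]<=1: ok&=dirs[:,0]>-.2
    if hi[0]>=638: ok&=dirs[:,0]<.2
    if lo[1]<=1: ok&=dirs[:,1]>-.2
    if hi[1]>=398: ok&=dirs[:,1]<.2
    r=least_squares(lambda x:(sup(proj(p,kind([x[0],x[1],z],i)))-S)[ok],g,loss='soft_l1',x_scale=.1,diff_step=1e-4)
    print('sil',np.round(d['point']),round(d['confidence'],2),'->',np.round(r.x,4),'rms',round(np.sqrt(np.mean(r.fun**2)),2),ok.sum())
go([*g,.2305])
E
python3 w.py lid 3 .4335 -.351
```

```text
pics/w_4.08.png
expected px (row,col) [179. 314.]
pt [174. 320.] 0.8 [ 0.4401 -0.3444  0.036 ]
sil [173. 321.] 0.94 -> [ 0.4376 -0.3491] rms 0.38 36
sil [106. 476.] 0.29 -> [ 0.6176 -0.2855] rms 18.72 36
clock 4.23 pos [ 0.4329 -0.3521  0.2313] slide [1.1 0.6 0.8] dr [-0.01  0.02 -0.38] q1,6 [-0.92  0.66] F [-0.5 -0.2 -0.9] w 55.3 gf 0.0
```

```bash
python3 w.py lid 3 .4335 -.351; python3 w.py lid 3 .4335 -.351
```

```text
pics/w_4.23.png
expected px (row,col) [177. 316.]
pt [171. 320.] 0.58 [ 0.4384 -0.3433  0.036 ]
sil [173. 322.] 0.69 -> [ 0.4375 -0.3493] rms 0.42 36
clock 4.38 pos [ 0.4324 -0.3526  0.2313] slide [1.7 1.1 0.8] dr [-0.01  0.01 -0.42] q1,6 [-0.92  0.66] F [-0.6 -1.1  1.2] w 55.5 gf 0.0
pics/w_4.38.png
expected px (row,col) [177. 316.]
pt [172. 321.] 0.74 [ 0.4391 -0.3455  0.036 ]
sil [172. 323.] 0.87 -> [ 0.4376 -0.349 ] rms 0.3 36
clock 4.53 pos [ 0.4325 -0.3525  0.2313] slide [1.5 1.  0.8] dr [-0.    0.01 -0.37] q1,6 [-0.92  0.66] F [ 0.4 -0.1 -1. ] w 55.3 gf 0.0
```

View pics/w_4.08.png

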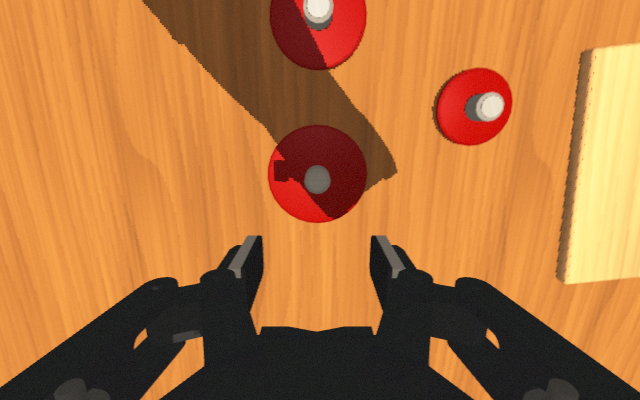

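The wrist view shows lid 3 in the middle with its knob at (179,317). Lid 2 is above it at (10,318) and lid 1 at (106,480). The network mask is a few pixels off, so I fit the red pixels instead.

```bash
cat > w.py <<'E'
# wrist look: python3 w.py lid|can idx x y [cam]: fit outline of red pixels near the expected place, z fixed to nominal and z free
import sys
from fit import *
from go import go
k,n=sys.argv[1],int(sys.argv[2]);g=np.array([float(v) for v in sys.argv[3:5]])
i=n-1;kind={'lid':lid,'can':can}[k];z=.036 if k=='lid' else CH[i]/1e3
s=robot.state();im=robot.grab_frame('wrist');p=wristcam(s)
f=f'pics/w_{s["clock"]:.2f}.png';cv2.imwrite(f,im)
b,gg,r=[im[...,j].astype(int) for j in range(3)];m=((r>40)&(r>2.6*gg)&(r>2.6*b)).astype(np.uint8)
w=np.zeros_like(m);h=cv2.convexHull(proj(p,kind([*g,z],i)).astype(np.float32)).astype(int)
cv2.fillPoly(w,[h],1);w=cv2.dilate(w,np.ones((25,25)))
t=maskpts(cv2.morphologyEx(m*w,cv2.MORPH_CLOSE,np.ones((5,5),np.uint8)));S=sup(t)
lo,hi=t.min(0),t.max(0);ok=np.ones(len(dirs),bool)
if lo[0]<=1: ok&=dirs[:,0]>-.2
if hi[0]>=638: ok&=dirs[:,0]<.2
if lo[1]<=1: ok&=dirs[:,1]>-.2
if hi[1]>=398: ok&=dirs[:,1]<.2
print(f,'expected px',np.round(proj(p,[*g,z])[0][::-1]),'box',lo[::-1],hi[::-1])
q=least_squares(lambda x:(sup(proj(p,kind([x[0],x[1],z],i)))-S)[ok],g,loss='soft_l1',x_scale=.1,diff_step=1e-4)
print('zfix',np.round(q.x,4),'rms',round(np.sqrt(np.mean(q.fun**2)),2),ok.sum())
q=least_squares(lambda x:(sup(proj(p,kind(x,i)))-S)[ok],[*g,z],loss='soft_l1',x_scale=.1,diff_step=1e-4)
print('free',np.round(q.x,4),'rms',round(np.sqrt(np.mean(q.fun**2)),2))
go([*g,.0245])
E
python3 w.py lid 3 .4335 -.351
```

```text
pics/w_4.53.png expected px [177. 316.] box [121.5 269.5] [219.5 369.5]
zfix [ 0.437  -0.3492] rms 0.44 36
free [ 0.437  -0.3496  0.0335] rms 0.25
clock 4.58 pos [ 0.4326 -0.3524  0.2313] slide [  1.4   0.9 206.8] dr [-0.    0.   -0.35] q1,6 [-0.92  0.66] F [-0.8  0.8  0.5] w 55.1 gf 0.0
```

>>> {"fn": "drive_tool", "kwargs": {
  "slide": [
    [3,4,40],
    [3,4,80],
    [3,4,120],
    [3,4,160],
    [3,4,185]
  ],
  "dr": [
    [0,0,0],
    [0,0,0],
    [0,0,0],
    [0,0,0],
    [0,0,0]
  ]
}}

```text
clock: 5.0
position: [0.4354, -0.3474, 0.042]
tool_rot: [0.709, 0.705, 0.0, -0.002]
wrist_force: [-0.7, 1.0, 0.0]
grip_width: 0.0554
gripper_force: 0.0
```

>>> {"fn": "drive_tool", "kwargs": {
  "slide": [
    [0,0,14],
    [0,0,21],
    [0,0,21]
  ],
  "dr": [
    [0,0,0],
    [0,0,0],
    [0,0,0]
  ]
}}

```text
clock: 5.25
position: [0.4361, -0.3483, 0.0238]
tool_rot: [0.709, 0.705, 0.0, -0.001]
wrist_force: [-0.5, 0.7, 0.7]
grip_width: 0.0552
gripper_force: 0.0
```

```bash
python3 w.py lid 3 .437 -.3495
```

```text
pics/w_5.25.png expected px [263. 316.] box [132.5 205.5] [331.5 428.5]
zfix [ 0.4374 -0.3497] rms 4.7 36
free [ 0.4374 -0.3499  0.0311] rms 1.9
clock 5.3 pos [ 0.4368 -0.349   0.0254] slide [-0.5  0.2  0.9] dr [-0.02 -0.01 -0.3 ] q1,6 [-0.91  0.67] F [1.1 0.1 0.2] w 55.2 gf 0.0
```

>>> {"fn": "drive_tool", "kwargs": {
  "slide": [
    [0,0,0],
    [0,0,0],
    [0,0,0],
    [0,0,0],
    [0,0,0]
  ],
  "dr": [
    [0,0,0],
    [0,0,0],
    [0,0,0],
    [0,0,0],
    [0,0,0]
  ],
  "claw": 255,
  "newtons": 50
}}

```text
clock: 5.72
position: [0.4379, -0.3502, 0.0273]
tool_rot: [0.709, 0.705, -0.0, 0.002]
wrist_force: [0.0, 0.1, 6.7]
grip_width: 0.0282
gripper_force: 49.9
```

>>> {"fn": "drive_tool", "kwargs": {
  "slide": [
    [0,0,-20],
    [0,0,-60],
    [0,0,-100],
    [0,0,-140],
    [0,0,-180]
  ],
  "dr": [
    [0,0,0],
    [0,0,0],
    [0,0,0],
    [0,0,0],
    [0,0,0]
  ]
}}

```text
clock: 6.13
position: [0.4368, -0.3487, 0.2078]
tool_rot: [0.709, 0.705, -0.0, 0.0]
wrist_force: [0.8, -0.7, -1.9]
grip_width: 0.0283
gripper_force: 50.0
```

```bash
python3 go.py .4574 .341 .23
```

```text
clock 6.13 pos [ 0.4368 -0.3487  0.2078] slide [689.8  17.2 -22.7] dr [ 0.03  0.04 -0.28] q1,6 [-0.91  0.67] F [ 0.8 -0.7 -1.9] w 28.3 gf 50.0
```

Lid 3 is held. I carry it high so the wrist camera can measure cans 4, 1 and 3 on the way.

>>> {"fn": "drive_tool", "kwargs": {
  "slide": [
    [36,4,-20],
    [72,8,-40],
    [108,12,-60],
    [144,14,-80],
    [180,16,-100]
  ],
  "dr": [
    [0,0,0],
    [0,0,0],
    [0,0,0],
    [0,0,0],
    [0,0,0]
  ]
}}

```text
clock: 6.55
position: [0.4536, -0.1674, 0.3069]
tool_rot: [0.709, 0.705, 0.0, 0.001]
wrist_force: [0.7, -0.0, -1.5]
grip_width: 0.0279
gripper_force: 50.0
```

>>> {"fn": "drive_tool", "kwargs": {
  "slide": [
    [26,0,-15],
    [38,0,-20],
    [38,0,-20],
    [38,0,-20]
  ],
  "dr": [
    [0,0,0],
    [0,0,0],
    [0,0,0],
    [0,0,0]
  ]
}}

```text
clock: 6.88
position: [0.4543, -0.1312, 0.3253]
tool_rot: [0.708, 0.706, -0.0, 0.001]
wrist_force: [0.3, -0.6, -2.1]
grip_width: 0.0284
gripper_force: 50.0
```

```bash
python3 w.py can 4 .4525 -.0057
```

```text
pics/w_6.88.png expected px [ 63. 313.] box [ -0.5 251.5] [140.5 378.5]
zfix [ 0.4537 -0.0233] rms 2.91 21
free [ 0.4537 -0.0234  0.1254] rms 2.9
clock 6.93 pos [ 0.454  -0.1317  0.3246] slide [126.1  -2.  300.1] dr [-0.03  0.01 -0.29] q1,6 [-0.56  1.02] F [-1.1  0.2 -2.1] w 28.3 gf 50.0
```

View pics/w_6.88.png

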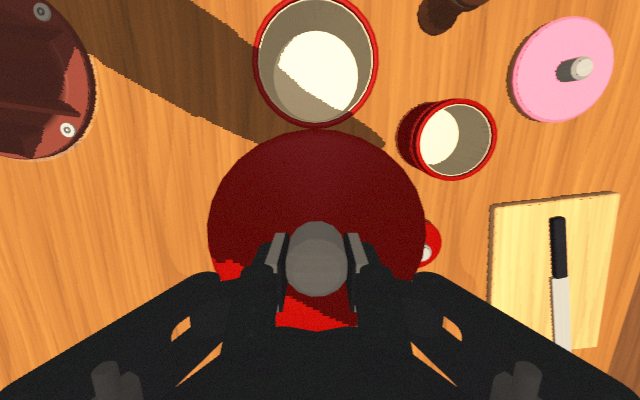

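Can 4's rim shows complete at rows 0–127, cols 253–377, with can 2 at (140,447). The held lid sits centred on the fingers, with its left and right edges at cols 207 and 426. I mask out the held lid and refit, and also measure its offset from the tool.

```bash
cat > c.py <<'E'
# carry look: python3 c.py heldlid(0 none) can_idx:x,y ...   fits red outlines of cans with the held lid masked; and held lid offset
import sys
from fit import *
from go import go
from scipy.optimize import least_squares as ls
OFF=.0095
def look(held,cans,im,s):
    p=wristcam(s)
    b,gg,r=[im[...,j].astype(int) for j in range(3)];m=((r>40)&(r>2.6*gg)&(r>2.6*b)).astype(np.uint8)
    hull=lambda P,d:cv2.dilate(cv2.fillPoly(np.zeros_like(m),[cv2.convexHull(proj(p,P).astype(np.float32)).astype(int)],1),np.ones((d,d)))
    if held:
        K=s['position']+[0,0,OFF];H=hull(lid(K,held-1),13)
        S=sup(maskpts(m*H));ok=dirs[:,1]<-.15
        q=ls(lambda x:(sup(proj(p,lid([x[0],x[1],K[2]],held-1)))-S)[ok],K[:2],loss='soft_l1',diff_step=1e-4,x_scale=.1)
        print('held lid - TCP (mm)',np.round(1e3*(q.x-K[:2]),1),'rms',round(np.sqrt(np.mean(q.fun**2)),2))
        m=m*(1-hull(lid([*q.x,K[2]],held-1),7))
    for n,g in cans:
        i=n-1;z=CH[i]/1e3;w=hull(can([*g,z],i),19)
        t=maskpts(cv2.morphologyEx(m*w,cv2.MORPH_CLOSE,np.ones((3,3),np.uint8)));S=sup(t);lo,hi=t.min(0),t.max(0)
        ok=np.ones(len(dirs),bool)
        if lo[0]<=1: ok&=dirs[:,0]>-.3
        if hi[0]>=638: ok&=dirs[:,0]<.3
        if lo[1]<=1: ok&=dirs[:,1]>-.3
        for Z in(True,False):
            F=lambda x:(sup(proj(p,can([x[0],x[1],z if Z else x[2]],i)))-S)[ok]
            q=ls(F,[*g] if Z else [*g,z],loss='soft_l1',diff_step=1e-4,x_scale=.1)
            print('can',n,np.round(q.x,4),'rms',round(np.sqrt(np.mean(F(q.x)**2)),2),ok.sum(),'box',lo[::-1],hi[::-1])
if __name__=='__main__':
    cans=[(int(a.split(':')[0]),[float(v) for v in a.split(':')[1].split(',')]) for a in sys.argv[2:]]
    s=robot.state();im=robot.grab_frame('wrist');f=f'pics/c_{s["clock"]:.2f}.png';cv2.imwrite(f,im);print(f)
    look(int(sys.argv[1]),cans,im,s);go([*cans[0][1],s['position'][2]])
E
python3 c.py 3 4:.4525,-.0057 2:.629,-.091
```

```text
pics/c_6.93.png
held lid - TCP (mm) [2.1 1.4] rms 3.47
can 4 [0.4359 0.0046] rms 22.55 21 box [ -0.5 251.5] [123.5 309.5]
can 4 [ 0.3882 -0.0054 -0.2919] rms 5.44 21 box [ -0.5 251.5] [123.5 309.5]
can 2 [ 0.6301 -0.0912] rms 0.77 36 box [ 97.5 397.5] [180.5 497.5]
can 2 [ 0.6328 -0.0914  0.0928] rms 0.48 36 box [ 97.5 397.5] [180.5 497.5]
clock 6.98 pos [ 0.4539 -0.132   0.3242] slide [126.3  -2.1  -0.3] dr [-0.07 -0.02 -0.34] q1,6 [-0.56  1.02] F [-0.4 -0.6 -1.7] w 28.0 gf 50.0
```

```bash
cat >> fit.py <<'E'
def maskpts(m):
    n,l,st,_=cv2.connectedComponentsWithStats(m.astype(np.uint8),connectivity=8)
    c=np.argwhere(np.isin(l,[k for k in range(1,n) if st[k,4]>40]))[:,::-1].astype(float)
    return np.concatenate([c+[dx,dy] for dx in(-.5,.5) for dy in(-.5,.5)])
E
sed -i 's/,held-1),13)/,held-1),5)/; s/,held-1),7))/,held-1),5))/' c.py
python3 c.py 3 4:.4525,-.0057 2:.629,-.091
```

```text
pics/c_6.98.png
held lid - TCP (mm) [1.1 0.2] rms 1.61
can 4 [ 0.4544 -0.0055] rms 0.58 21 box [ -0.5 251.5] [125.5 379.5]
can 4 [ 0.4544 -0.0056  0.1241] rms 0.55 21 box [ -0.5 251.5] [125.5 379.5]
can 2 [ 0.6302 -0.0911] rms 0.59 36 box [ 96.5 397.5] [179.5 498.5]
can 2 [ 0.6321 -0.0913  0.0944] rms 0.42 36 box [ 96.5 397.5] [179.5 498.5]
clock 7.03 pos [ 0.4538 -0.132   0.3241] slide [126.3  -2.1  -0. ] dr [-0.09 -0.03 -0.36] q1,6 [-0.56  1.02] F [-0.2 -0.2 -3. ] w 28.4 gf 50.0
```

>>> {"fn": "drive_tool", "kwargs": {
  "slide": [
    [36,0,0],
    [72,0,0],
    [108,0,0],
    [144,0,0],
    [180,0,0]
  ],
  "dr": [
    [0,0,0],
    [0,0,0],
    [0,0,0],
    [0,0,0],
    [0,0,0]
  ]
}}

```text
clock: 7.45
position: [0.4548, 0.0494, 0.3244]
tool_rot: [0.71, 0.705, -0.0, -0.0]
wrist_force: [0.2, -1.1, -2.1]
grip_width: 0.0282
gripper_force: 50.0
```

>>> {"fn": "drive_tool", "kwargs": {
  "slide": [
    [0,0,0],
    [0,0,0]
  ],
  "dr": [
    [0,0,0],
    [0,0,0]
  ]
}}

```text
clock: 7.62
position: [0.4549, 0.0497, 0.3245]
tool_rot: [0.708, 0.706, -0.0, -0.0]
wrist_force: [0.3, -0.5, -2.2]
grip_width: 0.0284
gripper_force: 50.0
```

```bash
python3 c.py 3 1:.4375,.173 
```

```text
pics/c_7.62.png
held lid - TCP (mm) [1.1 0.1] rms 1.12
can 1 [0.4383 0.1721] rms 0.33 36 box [ 33.5 267.5] [109.5 336.5]
can 1 [0.4383 0.1719 0.0852] rms 0.31 36 box [ 33.5 267.5] [109.5 336.5]
clock 7.67 pos [0.455  0.0486 0.3245] slide [124.3 -18.    0. ] dr [-0.07  0.02 -0.25] q1,6 [-0.18  1.39] F [-0.2 -0.2 -2. ] w 28.4 gf 50.0
```

>>> {"fn": "drive_tool", "kwargs": {
  "slide": [
    [36,0,0],
    [72,0,0],
    [108,0,0],
    [144,0,0],
    [164,0,0]
  ],
  "dr": [
    [0,0,0],
    [0,0,0],
    [0,0,0],
    [0,0,0],
    [0,0,0]
  ]
}}

```text
clock: 8.08
position: [0.4561, 0.2141, 0.3245]
tool_rot: [0.709, 0.705, -0.0, -0.0]
wrist_force: [-0.6, 0.2, -1.3]
grip_width: 0.0284
gripper_force: 50.0
```

>>> {"fn": "drive_tool", "kwargs": {
  "slide": [
    [0,0,0],
    [0,0,0]
  ],
  "dr": [
    [0,0,0],
    [0,0,0]
  ]
}}

```text
clock: 8.25
position: [0.4562, 0.2122, 0.3245]
tool_rot: [0.709, 0.705, -0.001, -0.0]
wrist_force: [0.4, -0.7, -1.6]
grip_width: 0.0284
gripper_force: 50.0
```

```bash
python3 c.py 3 3:.4574,.341 
```

```text
pics/c_8.25.png
held lid - TCP (mm) [1.8 0.6] rms 1.65
can 3 [0.459  0.3401] rms 0.36 36 box [  1.5 264.5] [118.5 370.5]
can 3 [0.459  0.3401 0.1119] rms 0.36 36 box [  1.5 264.5] [118.5 370.5]
clock 8.3 pos [0.4563 0.2116 0.3247] slide [1.294e+02 3.000e-01 1.000e-01] dr [-0.06  0.04 -0.36] q1,6 [0.17 1.75] F [ 0.2  0.  -1.2] w 28.0 gf 50.0
```

Wrist and fixed cameras agree to within 1.5 mm. I move over can 3 and lower the lid.

>>> {"fn": "drive_tool", "kwargs": {
  "slide": [
    [36,0.5,0],
    [72,0.5,0],
    [108,0.7,0],
    [128,0.7,30],
    [128,0.7,66]
  ],
  "dr": [
    [0,0,0],
    [0,0,0],
    [0,0,0],
    [0,0,0],
    [0,0,0]
  ]
}}

```text
clock: 8.72
position: [0.4591, 0.3428, 0.2607]
tool_rot: [0.709, 0.705, 0.003, 0.001]
wrist_force: [0.9, 0.0, -2.9]
grip_width: 0.0285
gripper_force: 50.1
```

>>> {"fn": "drive_tool", "kwargs": {
  "slide": [
    [0,0,36],
    [0,0,72],
    [0,0,100],
    [0,0,112],
    [0,0,112]
  ],
  "dr": [
    [0,0,0],
    [0,0,0],
    [0,0,0],
    [0,0,0],
    [0,0,0]
  ]
}}

```text
clock: 9.13
position: [0.4561, 0.3386, 0.144]
tool_rot: [0.71, 0.705, -0.003, -0.001]
wrist_force: [-0.1, 0.7, -2.6]
grip_width: 0.0283
gripper_force: 50.0
```

```bash
python3 c.py 3 3:.4575,.3397; cp $(ls -t pics/c_*|head -1) pics/v1.png
```

```text
pics/c_9.13.png
held lid - TCP (mm) [1.5 0.8] rms 1.86Traceback (most recent call last):
  File "c.py", line 31, in <module>
    look(int(sys.argv[1]),cans,im,s);go([*cans[0][1],s['position'][2]])
    ~~~~^^^^^^^^^^^^^^^^^^^^^^^^^^^^
  File "c.py", line 19, in look
    t=maskpts(cv2.morphologyEx(m*w,cv2.MORPH_CLOSE,np.ones((3,3),np.uint8)));S=sup(t);lo,hi=t.min(0),t.max(0)
                                                                               ~~~^^^
  File "fit.py", line 10, in sup
    def sup(pts): return (dirs@pts.T).max(1)
                         ~~~~~~~~~~~~~~~~^^^
    return umr_maximum(a, axis, None, out, keepdims, initial, where)
ValueError: zero-size array to reduction operation maximum which has no identity
```

View pics/v1.png

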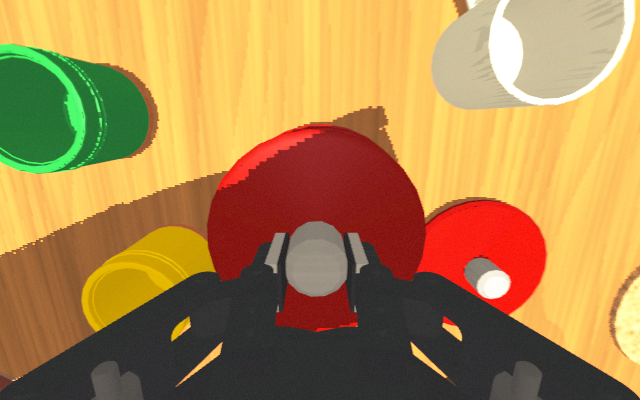

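The held lid hides the canister, as expected. It clears the yellow pot at (280,150) and lid 4 at (260,485). Checking the settled pose.

```bash
python3 go.py .4575 .3397 .127
```

```text
clock 9.18 pos [0.4573 0.3394 0.1468] slide [ 0.3  0.3 19.8] dr [-0.09  0.06 -0.4 ] q1,6 [0.41 1.99] F [ 0.1 -0.4 -2. ] w 27.9 gf 50.0
```

>>> {"fn": "drive_tool", "kwargs": {
  "slide": [
    [0,0,5],
    [0,0,10],
    [0,0,14],
    [0,0,16],
    [0,0,17]
  ],
  "dr": [
    [0,0,0],
    [0,0,0],
    [0,0,0],
    [0,0,0],
    [0,0,0]
  ]
}}

```text
clock: 9.6
position: [0.4572, 0.341, 0.1304]
tool_rot: [0.709, 0.705, 0.0, 0.0]
wrist_force: [-0.7, -0.1, -1.7]
grip_width: 0.0282
gripper_force: 50.1
```

>>> {"fn": "drive_tool", "kwargs": {
  "slide": [
    [0,0,1],
    [0,0,2],
    [0,0,2]
  ],
  "dr": [
    [0,0,0],
    [0,0,0],
    [0,0,0]
  ]
}}

```text
clock: 9.85
position: [0.4571, 0.341, 0.1282]
tool_rot: [0.709, 0.705, -0.0, 0.0]
wrist_force: [0.3, -0.1, -1.6]
grip_width: 0.0281
gripper_force: 50.1
```

```bash
python3 go.py .4575 .3397 .127
```

```text
clock 9.85 pos [0.4571 0.341  0.1282] slide [-1.3  0.4  1.2] dr [-0.    0.01 -0.28] q1,6 [0.41 1.99] F [ 0.3 -0.1 -1.6] w 28.1 gf 50.1
```

>>> {"fn": "drive_tool", "kwargs": {
  "slide": [
    [-1,0,0.7],
    [-1,0,1.4],
    [-1,0,1.4]
  ],
  "dr": [
    [0,0,0],
    [0,0,0],
    [0,0,0]
  ]
}}

```text
clock: 10.1
position: [0.4572, 0.3399, 0.1273]
tool_rot: [0.709, 0.705, 0.0, 0.0]
wrist_force: [-2.6, -1.2, 3.5]
grip_width: 0.0285
gripper_force: 50.5
```

>>> {"fn": "drive_tool", "kwargs": {
  "slide": [
    [0,0,0.7],
    [0,0,1.2],
    [0,0,1.2]
  ],
  "dr": [
    [0,0,0],
    [0,0,0],
    [0,0,0]
  ]
}}

```text
clock: 10.35
position: [0.4572, 0.3399, 0.1273]
tool_rot: [0.709, 0.705, 0.0, 0.0]
wrist_force: [-5.8, -3.2, 10.7]
grip_width: 0.0284
gripper_force: 51.5
```

Contact is at z = 0.1273 m, exactly the seated height. I ease off, open and lift.

>>> {"fn": "drive_tool", "kwargs": {
  "slide": [
    [0,0,-1.2],
    [0,0,-1.2],
    [0,0,-1.2],
    [0,0,-1.2],
    [0,0,-1.2]
  ],
  "dr": [
    [0,0,0],
    [0,0,0],
    [0,0,0],
    [0,0,0],
    [0,0,0]
  ],
  "claw": 90
}}

```text
clock: 10.77
position: [0.4571, 0.3399, 0.1266]
tool_rot: [0.709, 0.705, -0.0, -0.0]
wrist_force: [-0.2, -0.4, -0.4]
grip_width: 0.0552
gripper_force: 0.0
```

>>> {"fn": "drive_tool", "kwargs": {
  "slide": [
    [0,0,-20],
    [0,0,-50],
    [0,0,-80],
    [10,28,-90],
    [20,60,-100]
  ],
  "dr": [
    [0,0,0],
    [0,0,0],
    [0,0,0],
    [0,0,0],
    [0,0,0]
  ]
}}

```text
clock: 11.18
position: [0.5177, 0.3605, 0.2301]
tool_rot: [0.708, 0.706, 0.002, 0.001]
wrist_force: [1.7, 0.9, 2.2]
grip_width: 0.0553
gripper_force: 0.0
```

```bash
python3 go.py .616 .2565 .23
```

```text
clock 11.18 pos [0.5177 0.3605 0.2301] slide [-103.6   98.7    0.2] dr [ 0.21 -0.09 -0.22] q1,6 [0.4  1.98] F [1.7 0.9 2.2] w 55.3 gf 0.0
```

>>> {"fn": "drive_tool", "kwargs": {
  "slide": [
    [-28,26,0],
    [-56,52,0],
    [-84,80,0],
    [-104,98,0],
    [-104,98,0]
  ],
  "dr": [
    [0,0,0],
    [0,0,0],
    [0,0,0],
    [0,0,0],
    [0,0,0]
  ]
}}

```text
clock: 11.6
position: [0.6178, 0.2507, 0.2256]
tool_rot: [0.711, 0.704, -0.001, 0.0]
wrist_force: [-1.3, -0.2, -0.6]
grip_width: 0.055
gripper_force: 0.0
```

>>> {"fn": "drive_tool", "kwargs": {
  "slide": [
    [0,0,0]
  ],
  "dr": [
    [0,0,0]
  ]
}}

```text
clock: 11.68
position: [0.6155, 0.2537, 0.2261]
tool_rot: [0.71, 0.704, -0.0, -0.0]
wrist_force: [0.1, 0.2, -0.8]
grip_width: 0.0549
gripper_force: 0.0
```

```bash
python3 w.py lid 4 .616 .2565
```

```text
pics/w_11.68.png expected px [177. 316.] box [111.5 259.5] [226.5 375.5]
zfix [0.6175 0.2588] rms 0.57 36
free [0.6175 0.2584 0.0327] rms 0.18
clock 11.73 pos [0.6147 0.2548 0.2264] slide [  1.7   1.4 201.9] dr [-0.05  0.   -0.35] q1,6 [0.2  1.77] F [-0.6  0.8 -0.2] w 55.2 gf 0.0
```

>>> {"fn": "drive_tool", "kwargs": {
  "slide": [
    [4,3,40],
    [4,3,80],
    [4,3,120],
    [4,3,155],
    [4,3,175]
  ],
  "dr": [
    [0,0,0],
    [0,0,0],
    [0,0,0],
    [0,0,0],
    [0,0,0]
  ]
}}

```text
clock: 12.15
position: [0.6143, 0.26, 0.047]
tool_rot: [0.708, 0.706, -0.002, -0.001]
wrist_force: [-0.4, -0.3, 0.0]
grip_width: 0.0551
gripper_force: 0.0
```

>>> {"fn": "drive_tool", "kwargs": {
  "slide": [
    [0,0,14],
    [0,0,21],
    [0,0,21]
  ],
  "dr": [
    [0,0,0],
    [0,0,0],
    [0,0,0]
  ]
}}

```text
clock: 12.4
position: [0.6168, 0.2597, 0.0301]
tool_rot: [0.709, 0.706, -0.001, -0.0]
wrist_force: [-0.7, 0.3, 0.0]
grip_width: 0.0549
gripper_force: 0.0
```

```bash
python3 w.py lid 4 .6175 .2586
```

```text
pics/w_12.40.png expected px [257. 316.] box [114.5 193.5] [331.5 439.5]
zfix [0.618  0.2581] rms 5.1 36
free [0.6179 0.2582 0.0313] rms 2.39
clock 12.45 pos [0.6178 0.2597 0.0317] slide [-1.1 -0.3  7.2] dr [ 0.04 -0.   -0.24] q1,6 [0.2  1.78] F [-0.4 -0.7 -0.2] w 55.4 gf 0.0
```

>>> {"fn": "drive_tool", "kwargs": {
  "slide": [
    [-1,0,2],
    [-1,0,2],
    [-1,0,2],
    [-1,0,2],
    [-1,0,2]
  ],
  "dr": [
    [0,0,0],
    [0,0,0],
    [0,0,0],
    [0,0,0],
    [0,0,0]
  ],
  "claw": 255
}}

```text
clock: 12.87
position: [0.6189, 0.2584, 0.0309]
tool_rot: [0.709, 0.705, 0.001, 0.001]
wrist_force: [-0.9, 0.3, 5.8]
grip_width: 0.0282
gripper_force: 50.0
```

```bash
python3 go.py .454 -.13 .33
```

```text
clock 12.87 pos [0.6189 0.2584 0.0309] slide [-389.  -162.1 -299.8] dr [ 0.16 -0.03 -0.29] q1,6 [0.2  1.78] F [-0.9  0.3  5.8] w 28.2 gf 50.0
```

>>> {"fn": "drive_tool", "kwargs": {
  "slide": [
    [0,0,-20],
    [0,0,-60],
    [0,0,-100],
    [0,0,-140],
    [0,0,-170]
  ],
  "dr": [
    [0,0,0],
    [0,0,0],
    [0,0,0],
    [0,0,0],
    [0,0,0]
  ]
}}

```text
clock: 13.28
position: [0.6182, 0.2582, 0.2031]
tool_rot: [0.709, 0.705, 0.001, 0.001]
wrist_force: [0.8, -0.0, -3.1]
grip_width: 0.0277
gripper_force: 50.2
```

```bash
python3 go.py .4535 -.006 .2
```

```text
clock 13.28 pos [0.6182 0.2582 0.2031] slide [-265.  -163.4    2.4] dr [ 0.19 -0.03 -0.29] q1,6 [0.2  1.78] F [ 0.8 -0.  -3.1] w 27.7 gf 50.2
```

>>> {"fn": "drive_tool", "kwargs": {
  "slide": [
    [-33,-20,-5],
    [-66,-41,-10],
    [-99,-61,-15],
    [-132,-82,-20],
    [-165,-102,-20]
  ],
  "dr": [
    [0,0,0],
    [0,0,0],
    [0,0,0],
    [0,0,0],
    [0,0,0]
  ]
}}

```text
clock: 13.7
position: [0.5141, 0.0925, 0.2201]
tool_rot: [0.709, 0.705, 0.001, 0.001]
wrist_force: [0.7, -0.2, -1.7]
grip_width: 0.0276
gripper_force: 50.2
```

>>> {"fn": "drive_tool", "kwargs": {
  "slide": [
    [-33,-20,0],
    [-66,-41,0],
    [-100,-61,0],
    [-100,-61,0],
    [-100,-61,0]
  ],
  "dr": [
    [0,0,0],
    [0,0,0],
    [0,0,0],
    [0,0,0],
    [0,0,0]
  ]
}}

```text
clock: 14.12
position: [0.453, -0.0077, 0.2195]
tool_rot: [0.71, 0.704, 0.0, 0.001]
wrist_force: [0.2, 1.9, -2.3]
grip_width: 0.0278
gripper_force: 50.5
```

```bash
sed -i 's/^    for n,g in cans:/    for n,g in (cans if len(sys.argv)<5 or sys.argv[-1]!="x" else []):/; s/in sys.argv\[2:\]\]/in sys.argv[2:] if ":" in a]/' c.py
python3 c.py 4 4:.4544,-.0055 x x; python3 go.py .4544 -.0055 .145
```

```text
pics/c_14.12.png
held lid - TCP (mm) [ 1.5 -1.1] rms 1.81
clock 14.17 pos [ 0.4535 -0.0067  0.2194] slide [ 1.2  0.9 -0.1] dr [ 0.08  0.01 -0.41] q1,6 [-0.3   1.27] F [ 0.   0.5 -2.8] w 28.1 gf 50.5
clock 14.17 pos [ 0.4535 -0.0067  0.2194] slide [ 1.2  0.8 74.4] dr [ 0.08  0.01 -0.41] q1,6 [-0.3   1.27] F [ 0.   0.5 -2.8] w 28.1 gf 50.5
```

>>> {"fn": "drive_tool", "kwargs": {
  "slide": [
    [2,-0.5,25],
    [2,-0.5,45],
    [2,-0.5,55],
    [2,-0.5,55],
    [2,-0.5,55]
  ],
  "dr": [
    [0,0,0],
    [0,0,0],
    [0,0,0],
    [0,0,0],
    [0,0,0]
  ]
}}

```text
clock: 14.58
position: [0.4529, -0.0033, 0.1641]
tool_rot: [0.708, 0.706, -0.0, -0.0]
wrist_force: [0.4, 0.1, -1.0]
grip_width: 0.028
gripper_force: 50.4
```

```bash
python3 c.py 4 4:.4544,-.0055 x x
```

```text
pics/c_14.58.png
held lid - TCP (mm) [ 0.8 -1.2] rms 2.29
clock 14.63 pos [ 0.4534 -0.0036  0.1648] slide [-1.9  1.1  0.8] dr [ 0.04  0.01 -0.22] q1,6 [-0.3   1.28] F [-0.2 -0.3 -3. ] w 27.9 gf 50.4
```

>>> {"fn": "drive_tool", "kwargs": {
  "slide": [
    [0,0,4],
    [0,0,8],
    [0,0,12],
    [0,0,16],
    [0,0,16]
  ],
  "dr": [
    [0,0,0],
    [0,0,0],
    [0,0,0],
    [0,0,0],
    [0,0,0]
  ]
}}

```text
clock: 15.05
position: [0.4525, -0.004, 0.147]
tool_rot: [0.709, 0.705, -0.0, -0.0]
wrist_force: [-0.9, -0.9, -3.1]
grip_width: 0.0281
gripper_force: 50.5
```

>>> {"fn": "drive_tool", "kwargs": {
  "slide": [
    [0,0,0.7],
    [0,0,1.5],
    [0,0,1.5]
  ],
  "dr": [
    [0,0,0],
    [0,0,0],
    [0,0,0]
  ]
}}

```text
clock: 15.3
position: [0.4529, -0.0041, 0.1464]
tool_rot: [0.709, 0.705, -0.0, 0.0]
wrist_force: [0.9, -0.7, -2.2]
grip_width: 0.0282
gripper_force: 50.5
```

>>> {"fn": "drive_tool", "kwargs": {
  "slide": [
    [0,0,0.6],
    [0,0,1.2],
    [0,0,1.2]
  ],
  "dr": [
    [0,0,0],
    [0,0,0],
    [0,0,0]
  ]
}}

```text
clock: 15.55
position: [0.4529, -0.0041, 0.1451]
tool_rot: [0.709, 0.705, -0.0, 0.0]
wrist_force: [0.4, -0.6, -2.2]
grip_width: 0.0278
gripper_force: 50.5
```

>>> {"fn": "drive_tool", "kwargs": {
  "slide": [
    [0,0,0.6],
    [0,0,1.2],
    [0,0,1.2]
  ],
  "dr": [
    [0,0,0],
    [0,0,0],
    [0,0,0]
  ]
}}

```text
clock: 15.8
position: [0.453, -0.0041, 0.1448]
tool_rot: [0.709, 0.705, 0.0, 0.0]
wrist_force: [-3.3, 1.4, 5.0]
grip_width: 0.0277
gripper_force: 51.2
```

>>> {"fn": "drive_tool", "kwargs": {
  "slide": [
    [0,0,0.6],
    [0,0,0.6]
  ],
  "dr": [
    [0,0,0],
    [0,0,0]
  ]
}}

```text
clock: 15.97
position: [0.453, -0.0041, 0.1448]
tool_rot: [0.709, 0.705, 0.0, 0.001]
wrist_force: [-5.6, 0.1, 9.5]
grip_width: 0.0283
gripper_force: 51.7
```

Seated at 0.1448 m, where 0.145 m was expected. I release and go to lid 2.

>>> {"fn": "drive_tool", "kwargs": {
  "slide": [
    [0,0,-1],
    [0,0,-1],
    [0,0,-1],
    [0,0,-1],
    [0,0,-1]
  ],
  "dr": [
    [0,0,0],
    [0,0,0],
    [0,0,0],
    [0,0,0],
    [0,0,0]
  ],
  "claw": 90
}}

```text
clock: 16.38
position: [0.4529, -0.0041, 0.1443]
tool_rot: [0.709, 0.705, -0.0, 0.0]
wrist_force: [0.0, -0.3, -0.1]
grip_width: 0.0549
gripper_force: 0.0
```

>>> {"fn": "drive_tool", "kwargs": {
  "slide": [
    [0,0,-25],
    [0,0,-55],
    [-30,-4,-78],
    [-66,-8,-86],
    [-100,-12,-86]
  ],
  "dr": [
    [0,0,0],
    [0,0,0],
    [0,0,0],
    [0,0,0],
    [0,0,0]
  ]
}}

```text
clock: 16.8
position: [0.4412, -0.1054, 0.2332]
tool_rot: [0.708, 0.706, 0.001, 0.002]
wrist_force: [1.2, -0.7, -1.1]
grip_width: 0.0553
gripper_force: 0.0
```

>>> {"fn": "drive_tool", "kwargs": {
  "slide": [
    [-36,-4,0],
    [-71,-4,0],
    [-71,-4,0],
    [-71,-4,0]
  ],
  "dr": [
    [0,0,0],
    [0,0,0],
    [0,0,0],
    [0,0,0]
  ]
}}

```text
clock: 17.13
position: [0.4356, -0.1764, 0.23]
tool_rot: [0.71, 0.704, -0.0, -0.0]
wrist_force: [-0.2, 0.9, 0.1]
grip_width: 0.0551
gripper_force: 0.0
```

```bash
python3 w.py lid 2 .436 -.175
```

```text
pics/w_17.13.png expected px [177. 316.] box [129.5 273.5] [214.5 358.5]
zfix [ 0.4366 -0.1736] rms 0.4 36
free [ 0.4365 -0.174   0.0332] rms 0.2
clock 17.18 pos [ 0.4358 -0.1752  0.2301] slide [1.000e-01 3.000e-01 2.056e+02] dr [-0.03 -0.04 -0.38] q1,6 [-0.66  0.92] F [-0.5  1.1 -0.4] w 55.5 gf 0.0
```

>>> {"fn": "drive_tool", "kwargs": {
  "slide": [
    [1,1,40],
    [1,1,80],
    [1,1,120],
    [1,1,155],
    [1,1,178]
  ],
  "dr": [
    [0,0,0],
    [0,0,0],
    [0,0,0],
    [0,0,0],
    [0,0,0]
  ]
}}

```text
clock: 17.6
position: [0.4358, -0.1714, 0.0488]
tool_rot: [0.708, 0.706, -0.0, -0.002]
wrist_force: [1.2, 0.6, -0.9]
grip_width: 0.0551
gripper_force: 0.0
```

>>> {"fn": "drive_tool", "kwargs": {
  "slide": [
    [0,0,14],
    [0,0,22],
    [0,0,22]
  ],
  "dr": [
    [0,0,0],
    [0,0,0],
    [0,0,0]
  ]
}}

```text
clock: 17.85
position: [0.4363, -0.1723, 0.0289]
tool_rot: [0.708, 0.706, -0.0, -0.001]
wrist_force: [-0.8, -0.2, 0.9]
grip_width: 0.0554
gripper_force: 0.0
```

```bash
python3 w.py lid 2 .4366 -.1736
```

```text
pics/w_17.85.png expected px [258. 315.] box [151.5 223.5] [322.5 407.5]
zfix [ 0.4368 -0.1743] rms 2.96 36
free [ 0.4368 -0.175   0.0317] rms 1.1
clock 17.9 pos [ 0.437  -0.173   0.0304] slide [-0.6 -0.4  5.9] dr [-0.03 -0.02 -0.21] q1,6 [-0.66  0.92] F [ 0.2 -0.4 -0.4] w 55.0 gf 0.0
```

>>> {"fn": "drive_tool", "kwargs": {
  "slide": [
    [-1,0,1],
    [-1,0,1],
    [-1,0,1],
    [-1,0,1],
    [-1,0,1]
  ],
  "dr": [
    [0,0,0],
    [0,0,0],
    [0,0,0],
    [0,0,0],
    [0,0,0]
  ],
  "claw": 255
}}

```text
clock: 18.32
position: [0.438, -0.1756, 0.0311]
tool_rot: [0.709, 0.705, 0.0, 0.001]
wrist_force: [-0.1, 0.6, 5.9]
grip_width: 0.0281
gripper_force: 49.6
```

```bash
python3 go.py .6295 -.091 .2
```

```text
clock 18.32 pos [ 0.438  -0.1756  0.0311] slide [  85.3  191.4 -168.7] dr [ 0.12  0.08 -0.28] q1,6 [-0.66  0.92] F [-0.1  0.6  5.9] w 28.1 gf 49.6
```

>>> {"fn": "drive_tool", "kwargs": {
  "slide": [
    [0,0,-20],
    [0,0,-60],
    [0,0,-100],
    [0,0,-140],
    [10,22,-165]
  ],
  "dr": [
    [0,0,0],
    [0,0,0],
    [0,0,0],
    [0,0,0],
    [0,0,0]
  ]
}}

```text
clock: 18.73
position: [0.4586, -0.1667, 0.1996]
tool_rot: [0.71, 0.705, -0.0, 0.002]
wrist_force: [0.5, -1.2, -0.4]
grip_width: 0.0277
gripper_force: 50.0
```

>>> {"fn": "drive_tool", "kwargs": {
  "slide": [
    [14,33,0],
    [29,66,0],
    [43,99,0],
    [58,132,0],
    [72,165,0]
  ],
  "dr": [
    [0,0,0],
    [0,0,0],
    [0,0,0],
    [0,0,0],
    [0,0,0]
  ]
}}

```text
clock: 19.15
position: [0.6262, -0.0929, 0.1948]
tool_rot: [0.709, 0.705, 0.0, 0.0]
wrist_force: [0.1, -0.6, -0.9]
grip_width: 0.0278
gripper_force: 50.0
```

>>> {"fn": "drive_tool", "kwargs": {
  "slide": [
    [0,4,0],
    [0,4,0],
    [0,4,0]
  ],
  "dr": [
    [0,0,0],
    [0,0,0],
    [0,0,0]
  ]
}}

```text
clock: 19.4
position: [0.6282, -0.094, 0.1944]
tool_rot: [0.709, 0.705, -0.0, -0.0]
wrist_force: [0.8, -1.0, -0.7]
grip_width: 0.028
gripper_force: 50.2
```

```bash
python3 c.py 2 2:.6302,-.0911 x x
```

```text
pics/c_19.40.png
held lid - TCP (mm) [0.7 1.4] rms 2.32
clock 19.45 pos [ 0.6279 -0.0943  0.1949] slide [3.2 2.3 0.5] dr [ 0.    0.02 -0.3 ] q1,6 [-0.35  1.22] F [-0.2  0.6 -1.4] w 27.6 gf 50.2
```

>>> {"fn": "drive_tool", "kwargs": {
  "slide": [
    [2,1.4,25],
    [2,1.4,48],
    [2,1.4,60],
    [2,1.4,60],
    [2,1.4,60]
  ],
  "dr": [
    [0,0,0],
    [0,0,0],
    [0,0,0],
    [0,0,0],
    [0,0,0]
  ]
}}

```text
clock: 19.87
position: [0.6291, -0.0923, 0.135]
tool_rot: [0.709, 0.705, -0.0, -0.0]
wrist_force: [-1.2, -0.0, -1.4]
grip_width: 0.0281
gripper_force: 50.1
```

```bash
python3 c.py 2 2:.6302,-.0911 x x
```

```text
pics/c_19.87.png
held lid - TCP (mm) [0.8 1.3] rms 2.27
clock 19.92 pos [ 0.6299 -0.0925  0.136 ] slide [1.4 0.3 1. ] dr [ 0.08  0.04 -0.32] q1,6 [-0.35  1.23] F [-0.2 -0.4 -1.6] w 27.9 gf 50.2
```

>>> {"fn": "drive_tool", "kwargs": {
  "slide": [
    [0,0,4],
    [0,0,8],
    [0,0,12],
    [0,0,15],
    [0,0,15]
  ],
  "dr": [
    [0,0,0],
    [0,0,0],
    [0,0,0],
    [0,0,0],
    [0,0,0]
  ]
}}

```text
clock: 20.33
position: [0.6295, -0.0918, 0.1185]
tool_rot: [0.709, 0.705, -0.0, -0.0]
wrist_force: [-1.0, -0.6, -1.4]
grip_width: 0.0279
gripper_force: 50.2
```

>>> {"fn": "drive_tool", "kwargs": {
  "slide": [
    [0,0,0.7],
    [0,0,1.5],
    [0,0,1.5]
  ],
  "dr": [
    [0,0,0],
    [0,0,0],
    [0,0,0]
  ]
}}

```text
clock: 20.58
position: [0.6299, -0.0919, 0.1179]
tool_rot: [0.709, 0.705, -0.0, 0.0]
wrist_force: [-0.4, -0.5, -1.2]
grip_width: 0.028
gripper_force: 50.2
```

>>> {"fn": "drive_tool", "kwargs": {
  "slide": [
    [0,0,0.7],
    [0,0,1.3],
    [0,0,1.3]
  ],
  "dr": [
    [0,0,0],
    [0,0,0],
    [0,0,0]
  ]
}}

```text
clock: 20.83
position: [0.63, -0.092, 0.1171]
tool_rot: [0.709, 0.705, 0.0, 0.0]
wrist_force: [-1.8, -0.0, 2.7]
grip_width: 0.0279
gripper_force: 50.6
```

>>> {"fn": "drive_tool", "kwargs": {
  "slide": [
    [0,0,0.6],
    [0,0,0.6]
  ],
  "dr": [
    [0,0,0],
    [0,0,0]
  ]
}}

```text
clock: 21.0
position: [0.6301, -0.092, 0.1171]
tool_rot: [0.709, 0.705, 0.0, 0.0]
wrist_force: [-3.9, 1.8, 7.2]
grip_width: 0.0279
gripper_force: 51.0
```

Seated at 0.1171 m as expected. I release and go to lid 1, near (0.619, -0.267).

>>> {"fn": "drive_tool", "kwargs": {
  "slide": [
    [0,0,-1],
    [0,0,-1],
    [0,0,-1],
    [0,0,-1],
    [0,0,-1]
  ],
  "dr": [
    [0,0,0],
    [0,0,0],
    [0,0,0],
    [0,0,0],
    [0,0,0]
  ],
  "claw": 90
}}

```text
clock: 21.42
position: [0.6298, -0.0919, 0.1168]
tool_rot: [0.709, 0.705, -0.0, -0.0]
wrist_force: [0.1, 0.4, 0.7]
grip_width: 0.0554
gripper_force: 0.0
```

>>> {"fn": "drive_tool", "kwargs": {
  "slide": [
    [0,0,-25],
    [0,0,-60],
    [-25,0,-90],
    [-60,-4,-110],
    [-100,-8,-113]
  ],
  "dr": [
    [0,0,0],
    [0,0,0],
    [0,0,0],
    [0,0,0],
    [0,0,0]
  ]
}}

```text
clock: 21.83
position: [0.623, -0.1923, 0.2355]
tool_rot: [0.708, 0.706, 0.001, 0.003]
wrist_force: [0.8, -0.4, 0.5]
grip_width: 0.0554
gripper_force: 0.0
```

>>> {"fn": "drive_tool", "kwargs": {
  "slide": [
    [-36,-1,0],
    [-75,-2,0],
    [-75,-2,0],
    [-75,-2,0],
    [-75,-2,0]
  ],
  "dr": [
    [0,0,0],
    [0,0,0],
    [0,0,0],
    [0,0,0],
    [0,0,0]
  ]
}}

```text
clock: 22.25
position: [0.6189, -0.2667, 0.2297]
tool_rot: [0.709, 0.705, 0.0, -0.0]
wrist_force: [0.1, 0.3, 0.2]
grip_width: 0.0551
gripper_force: 0.0
```

```bash
python3 w.py lid 1 .62 -.267
```

```text
pics/w_22.25.png expected px [179. 316.] box [139.5 281.5] [209.5 352.5]
zfix [ 0.6208 -0.2668] rms 0.3 36
free [ 0.6208 -0.2672  0.0335] rms 0.16
clock 22.3 pos [ 0.6191 -0.2661  0.23  ] slide [ -1.    1.  205.5] dr [-0.01 -0.02 -0.25] q1,6 [-0.6   0.98] F [ 0.4 -0.1  0.2] w 55.1 gf 0.0
```

>>> {"fn": "drive_tool", "kwargs": {
  "slide": [
    [-2,1.5,40],
    [-2,1.5,80],
    [-2,1.5,120],
    [-2,1.5,155],
    [-2,1.5,178]
  ],
  "dr": [
    [0,0,0],
    [0,0,0],
    [0,0,0],
    [0,0,0],
    [0,0,0]
  ]
}}

```text
clock: 22.72
position: [0.6191, -0.2659, 0.0479]
tool_rot: [0.708, 0.706, -0.0, -0.002]
wrist_force: [-0.5, 0.8, 0.2]
grip_width: 0.0551
gripper_force: 0.0
```

>>> {"fn": "drive_tool", "kwargs": {
  "slide": [
    [0,0,14],
    [0,0,22],
    [0,0,22]
  ],
  "dr": [
    [0,0,0],
    [0,0,0],
    [0,0,0]
  ]
}}

```text
clock: 22.97
position: [0.6202, -0.2677, 0.0291]
tool_rot: [0.708, 0.706, -0.0, -0.001]
wrist_force: [-0.8, 0.2, -0.7]
grip_width: 0.0554
gripper_force: 0.0
```

```bash
python3 w.py lid 1 .6208 -.267
```

```text
pics/w_22.97.png expected px [254. 315.] box [162.5 239.5] [306.5 392.5]
zfix [ 0.621  -0.2671] rms 2.28 36
free [ 0.621  -0.268   0.0318] rms 0.68
clock 23.02 pos [ 0.621  -0.2685  0.0308] slide [ 1.5 -0.2  6.3] dr [ 0.03  0.02 -0.23] q1,6 [-0.6   0.97] F [ 0.4  0.4 -0.4] w 55.1 gf 0.0
```

>>> {"fn": "drive_tool", "kwargs": {
  "slide": [
    [0.5,0,1],
    [0.5,0,1],
    [0.5,0,1],
    [0.5,0,1],
    [0.5,0,1]
  ],
  "dr": [
    [0,0,0],
    [0,0,0],
    [0,0,0],
    [0,0,0],
    [0,0,0]
  ],
  "claw": 255
}}

```text
clock: 23.43
position: [0.6218, -0.2692, 0.0314]
tool_rot: [0.709, 0.705, 0.0, 0.002]
wrist_force: [0.2, -0.0, 6.8]
grip_width: 0.028
gripper_force: 50.0
```

>>> {"fn": "drive_tool", "kwargs": {
  "slide": [
    [0,0,-20],
    [0,0,-60],
    [0,0,-100],
    [0,0,-140],
    [0,0,-180]
  ],
  "dr": [
    [0,0,0],
    [0,0,0],
    [0,0,0],
    [0,0,0],
    [0,0,0]
  ]
}}

```text
clock: 23.85
position: [0.6203, -0.2683, 0.2117]
tool_rot: [0.709, 0.705, 0.0, 0.001]
wrist_force: [1.0, -1.2, -0.6]
grip_width: 0.0282
gripper_force: 49.7
```

>>> {"fn": "drive_tool", "kwargs": {
  "slide": [
    [31,-13,-15],
    [62,-26,-30],
    [96,-40,-45],
    [130,-54,-50],
    [164,-68,-50]
  ],
  "dr": [
    [0,0,0],
    [0,0,0],
    [0,0,0],
    [0,0,0],
    [0,0,0]
  ]
}}

```text
clock: 24.27
position: [0.5532, -0.1032, 0.2616]
tool_rot: [0.709, 0.705, 0.001, 0.002]
wrist_force: [0.8, 1.1, -0.4]
grip_width: 0.028
gripper_force: 49.7
```

>>> {"fn": "drive_tool", "kwargs": {
  "slide": [
    [35,-14,0],
    [70,-29,0],
    [105,-43,0],
    [130,-53,0],
    [150,-61,0]
  ],
  "dr": [
    [0,0,0],
    [0,0,0],
    [0,0,0],
    [0,0,0],
    [0,0,0]
  ]
}}

```text
clock: 24.68
position: [0.4921, 0.0483, 0.26]
tool_rot: [0.708, 0.706, 0.001, 0.001]
wrist_force: [1.1, 0.9, -1.6]
grip_width: 0.0278
gripper_force: 49.7
```

```bash
python3 c.py 1 1:.4383,.1721
```

```text
pics/c_24.68.png
held lid - TCP (mm) [-0.8  2.5] rms 1.1
can 1 [0.4378 0.1743] rms 1.36 36 box [ 11.5 218.5] [102.5 304.5]
can 1 [0.436  0.1765 0.0761] rms 0.9 36 box [ 11.5 218.5] [102.5 304.5]
clock 24.73 pos [0.4912 0.0507 0.2603] slide [121.3 -53.1   0.4] dr [ 0.07 -0.07 -0.13] q1,6 [-0.16  1.41] F [ 1.1  3.6 -0.7] w 27.6 gf 49.7
```

>>> {"fn": "drive_tool", "kwargs": {
  "slide": [
    [36,-16,0],
    [72,-32,0],
    [104,-46,0],
    [121,-53,0],
    [121,-53,0]
  ],
  "dr": [
    [0,0,0],
    [0,0,0],
    [0,0,0],
    [0,0,0],
    [0,0,0]
  ]
}}

```text
clock: 25.15
position: [0.4394, 0.1703, 0.26]
tool_rot: [0.708, 0.707, 0.001, 0.0]
wrist_force: [-0.8, -0.1, -0.1]
grip_width: 0.0284
gripper_force: 49.8
```

>>> {"fn": "drive_tool", "kwargs": {
  "slide": [
    [0,0,36],
    [0,0,72],
    [0,0,108],
    [0,0,126],
    [0,0,126]
  ],
  "dr": [
    [0,0,0],
    [0,0,0],
    [0,0,0],
    [0,0,0],
    [0,0,0]
  ]
}}

```text
clock: 25.57
position: [0.4383, 0.1668, 0.1289]
tool_rot: [0.709, 0.705, -0.002, -0.002]
wrist_force: [0.0, 0.8, -1.1]
grip_width: 0.0279
gripper_force: 49.7
```

>>> {"fn": "drive_tool", "kwargs": {
  "slide": [
    [0,0,0]
  ],
  "dr": [
    [0,0,0]
  ]
}}

```text
clock: 25.65
position: [0.4405, 0.167, 0.1332]
tool_rot: [0.709, 0.705, -0.0, -0.0]
wrist_force: [0.2, -0.2, -0.6]
grip_width: 0.028
gripper_force: 49.7
```

```bash
python3 c.py 1 1:.4383,.1721 x x;python3 c.py 1 1:.4383,.1721 x x
```

```text
pics/c_25.65.png
held lid - TCP (mm) [0.1 2.1] rms 1.78
clock 25.7 pos [0.4414 0.1672 0.1346] slide [ 4.9 -3.2  1.4] dr [ 0.09  0.   -0.31] q1,6 [0.08 1.66] F [0.9 0.3 0.3] w 28.4 gf 49.7
pics/c_25.70.png
held lid - TCP (mm) [-0.   2.2] rms 1.78
clock 25.75 pos [0.4419 0.1673 0.1352] slide [ 4.8 -3.7  0.6] dr [ 0.16 -0.   -0.31] q1,6 [0.08 1.66] F [ 0.2  0.1 -0.3] w 28.2 gf 49.7
```

>>> {"fn": "drive_tool", "kwargs": {
  "slide": [
    [3,-3.8,0],
    [3,-3.8,5],
    [3,-3.8,11],
    [3,-3.8,11],
    [3,-3.8,11]
  ],
  "dr": [
    [0,0,0],
    [0,0,0],
    [0,0,0],
    [0,0,0],
    [0,0,0]
  ]
}}

```text
clock: 26.17
position: [0.4366, 0.1705, 0.1216]
tool_rot: [0.709, 0.705, -0.0, -0.0]
wrist_force: [0.0, -0.2, -1.1]
grip_width: 0.0279
gripper_force: 49.8
```

```bash
python3 c.py 1 1:.438,.1705 x x
```

```text
pics/c_26.17.png
held lid - TCP (mm) [0.6 1.9] rms 1.62
clock 26.22 pos [0.4367 0.1705 0.1218] slide [0.  1.3 0.2] dr [-0.02  0.01 -0.28] q1,6 [0.09 1.67] F [ 0.4 -0.3 -1.1] w 27.9 gf 49.8
```

>>> {"fn": "drive_tool", "kwargs": {
  "slide": [
    [0,1,4],
    [0,1,8],
    [0,1,12],
    [0,1,16],
    [0,1,16]
  ],
  "dr": [
    [0,0,0],
    [0,0,0],
    [0,0,0],
    [0,0,0],
    [0,0,0]
  ]
}}

```text
clock: 26.63
position: [0.4372, 0.1704, 0.1048]
tool_rot: [0.709, 0.705, -0.001, -0.0]
wrist_force: [-0.5, -0.5, -0.8]
grip_width: 0.0282
gripper_force: 49.8
```

>>> {"fn": "drive_tool", "kwargs": {
  "slide": [
    [0,0,0.7],
    [0,0,1.5],
    [0,0,1.5]
  ],
  "dr": [
    [0,0,0],
    [0,0,0],
    [0,0,0]
  ]
}}

```text
clock: 26.88
position: [0.4379, 0.1705, 0.1045]
tool_rot: [0.709, 0.705, -0.0, 0.0]
wrist_force: [0.2, -0.2, -1.5]
grip_width: 0.0278
gripper_force: 49.8
```

>>> {"fn": "drive_tool", "kwargs": {
  "slide": [
    [0,0,0.6],
    [0,0,1.0],
    [0,0,1.0]
  ],
  "dr": [
    [0,0,0],
    [0,0,0],
    [0,0,0]
  ]
}}

```text
clock: 27.13
position: [0.4379, 0.1705, 0.1035]
tool_rot: [0.709, 0.705, 0.0, 0.0]
wrist_force: [-0.5, -0.2, -1.0]
grip_width: 0.028
gripper_force: 49.8
```

>>> {"fn": "drive_tool", "kwargs": {
  "slide": [
    [0,0,0.6],
    [0,0,1.2],
    [0,0,1.2]
  ],
  "dr": [
    [0,0,0],
    [0,0,0],
    [0,0,0]
  ]
}}

```text
clock: 27.38
position: [0.438, 0.1706, 0.1033]
tool_rot: [0.709, 0.705, 0.0, 0.0]
wrist_force: [-4.4, -0.7, 8.1]
grip_width: 0.0283
gripper_force: 50.7
```

>>> {"fn": "drive_tool", "kwargs": {
  "slide": [
    [0,0,0.6],
    [0,0,0.6]
  ],
  "dr": [
    [0,0,0],
    [0,0,0]
  ]
}}

```text
clock: 27.55
position: [0.4381, 0.1706, 0.1033]
tool_rot: [0.709, 0.705, 0.0, 0.0]
wrist_force: [-5.3, -0.6, 13.1]
grip_width: 0.0281
gripper_force: 51.2
```

Seated at 0.1033 m, where 0.1034 m was expected. I release, lift clear and check all four from the fixed cameras.

>>> {"fn": "drive_tool", "kwargs": {
  "slide": [
    [0,0,-1.2],
    [0,0,-1.2],
    [0,0,-1.2],
    [0,0,-1.2],
    [0,0,-1.2]
  ],
  "dr": [
    [0,0,0],
    [0,0,0],
    [0,0,0],
    [0,0,0],
    [0,0,0]
  ],
  "claw": 90
}}

```text
clock: 27.97
position: [0.4378, 0.1705, 0.1027]
tool_rot: [0.709, 0.705, -0.0, -0.0]
wrist_force: [0.8, -0.4, -0.2]
grip_width: 0.0555
gripper_force: 0.0
```

>>> {"fn": "drive_tool", "kwargs": {
  "slide": [
    [0,0,-25],
    [0,0,-60],
    [0,0,-100],
    [0,0,-140],
    [0,0,-180]
  ],
  "dr": [
    [0,0,0],
    [0,0,0],
    [0,0,0],
    [0,0,0],
    [0,0,0]
  ]
}}

```text
clock: 28.38
position: [0.4374, 0.1705, 0.2845]
tool_rot: [0.709, 0.705, -0.0, -0.0]
wrist_force: [0.2, -0.7, 0.2]
grip_width: 0.0556
gripper_force: 0.0
```

>>> {"fn": "drive_tool", "kwargs": {
  "slide": [
    [-40,0,0],
    [-80,0,0],
    [-120,0,0],
    [-160,0,0],
    [-200,0,0]
  ],
  "dr": [
    [0,0,0],
    [0,0,0],
    [0,0,0],
    [0,0,0],
    [0,0,0]
  ]
}}

```text
clock: 28.8
position: [0.4365, -0.0311, 0.283]
tool_rot: [0.709, 0.706, 0.0, 0.0]
wrist_force: [0.5, -1.1, -0.0]
grip_width: 0.0552
gripper_force: 0.0
```

>>> {"fn": "drive_tool", "kwargs": {
  "slide": [
    [-40,0,0],
    [-80,0,0],
    [-120,0,0],
    [-160,0,0],
    [-200,0,0]
  ],
  "dr": [
    [0,0,0],
    [0,0,0],
    [0,0,0],
    [0,0,0],
    [0,0,0]
  ]
}}

```text
clock: 29.22
position: [0.4354, -0.2316, 0.2829]
tool_rot: [0.709, 0.705, 0.0, 0.0]
wrist_force: [1.0, 0.6, 0.3]
grip_width: 0.0551
gripper_force: 0.0
```

>>> {"fn": "drive_tool", "kwargs": {
  "slide": [
    [-40,0,0],
    [-80,0,0],
    [-120,0,0],
    [-120,0,0],
    [-120,0,0]
  ],
  "dr": [
    [0,0,0],
    [0,0,0],
    [0,0,0],
    [0,0,0],
    [0,0,0]
  ]
}}

```text
clock: 29.63
position: [0.4346, -0.3511, 0.2815]
tool_rot: [0.71, 0.704, 0.0, -0.001]
wrist_force: [0.0, 0.1, -0.2]
grip_width: 0.0556
gripper_force: 0.0
```

```bash
python3 - <<'E'
from h import *
for c,(r0,r1,c0,c1) in {'top':(100,300,170,470),'side':(110,390,140,470)}.items():
    a=robot.grab_frame(c)[r0:r1,c0:c1];f=780/(c1-c0) if c=='top' else 2.1
    cv2.imwrite(f'pics/f_{c}.png',cv2.resize(a,None,fx=f,fy=f,interpolation=cv2.INTER_CUBIC))
print(robot.state()['clock'],robot.state()['position'])
E
```

```text
29.7333 [ 0.43523032 -0.34905031  0.28277537]
```

View pics/f_top.png

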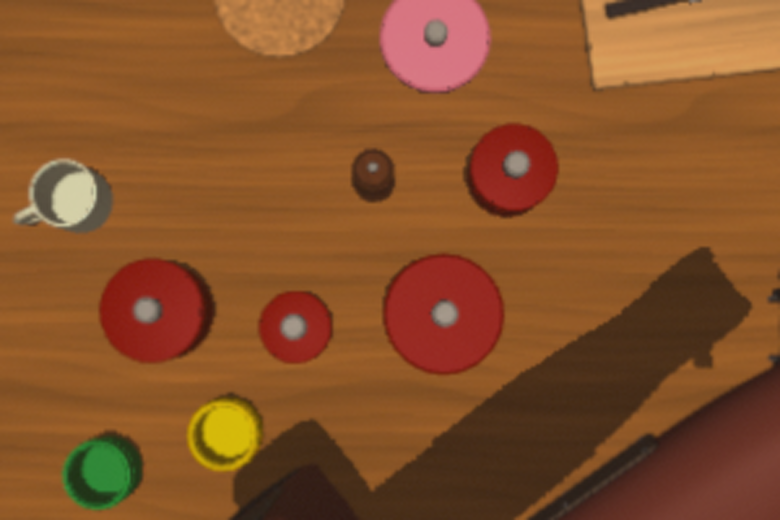

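View pics/f_side.png

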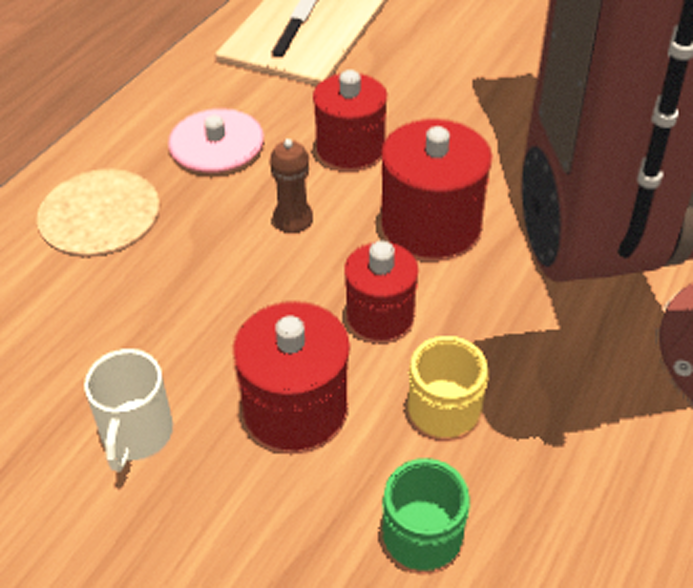

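The top and side crops show all four canisters lidded, level and knob up. In the top crop they are at about (168,513), (313,443), (326,296) and (310,150). The mill, mug, pink lid and the yellow and green pots have not moved.

```bash
python3 -c "
from station import robot
print(robot.hand_in())"
```

```text
the job is handed in; nothing more can be done
None
```

All four lids are back on their matching canisters, knob up, level and fully down, with the mill, mug and look-alikes left alone; the job was handed in at about 30 s of the 99 s allowed.

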